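# Props roll call with the reader pen

### The job

Check in the props on the turntable: slide the check-in station's orange shutter fully open, take the reader pen and hold its tip on the self-test stud for about a second, then hold it gently for about a second on the steel tag of each prop that is there, in call-sheet order: perfume bottle, candlestick, teacup (the tag is inside on its floor), fan frame, bell. Then hang the pen back upright in its fork and slide the shutter fully shut again. Leave every prop standing upright inside a ring of the turntable - put it back if it has been knocked out - and do not disturb the mug and goblet.

Things in the scene. Friction and masses are not known exactly. Their poses are not given: they have to be found in the camera images.
- bottle: green glass perfume bottle on a round brass foot (68 mm across, 4 mm tall): block 50 mm (its x) by 34 mm (its y), its top at 56 mm, then a neck and a 24 mm square stopper from 64 to 85 mm with the steel tag on top; 0.2 kg. Some starts lack it. Origin: centre of its underside; z up.
- candlestick: short silver-plated candlestick: round foot 68 mm across, slim stem, round candle socket 26 mm across from 74 to 102 mm with the steel tag on top; about 0.28 kg. Some starts lack it. Origin: centre of its underside; z up.
- teacup: white porcelain teacup, open at the top: rim 67 mm across outside and 59 mm inside, rim 55 mm above the underside, joined to its saucer (68 mm across, 5 mm tall); ear handle on its +y side reaching 51 mm out; the steel tag lies inside on the cup's floor; 0.18 kg. Some starts lack it. Origin: centre of its underside; z up.
- fan: red lacquered fan frame on a foot: round dark foot 68 mm across and 12 mm tall, thin open ribs lying just above it (they reach 48 mm to its +x), and a red post 22 mm across from 12 to 48 mm with the steel tag on top; 0.15 kg. Some starts lack it. Origin: centre of its underside; z up.
- bell: brass hand bell: skirt 66 mm across, 36 mm tall, then a dark wooden handle 20 mm across from 36 to 78 mm with the steel tag on top; 0.22 kg. Some starts lack it. Origin: centre of its underside; z up.
- bottle_tag (a point): centre of the top face of the green glass perfume bottle's tag, a steel button 16 mm across facing up, 88 mm above the prop's underside, on its axis
- candlestick_tag (a point): centre of the top face of the silver-plated candlestick's tag, a steel button 16 mm across facing up, 105 mm above the prop's underside, on its axis
- teacup_tag (a point): centre of the top face of the porcelain teacup's tag, a steel button 16 mm across facing up, 13 mm above the prop's underside, on its axis
- fan_tag (a point): centre of the top face of the red fan frame's tag, a steel button 16 mm across facing up, 51 mm above the prop's underside, on its axis
- bell_tag (a point): centre of the top face of the brass hand bell's tag, a steel button 16 mm across facing up, 81 mm above the prop's underside, on its axis
- ring0 (a point): centre of one of five equal rings on the birch turntable, at its top (z = 0.030) where a prop stands. Lip: 84 mm inside, 92 outside, 3 high. The rings lie 110 mm from the centre of the turntable (370 mm across, stiff to turn: 0.4 N m), 72 degrees apart; a 12 mm high brass boss marks the centre
- ring1 (a point): centre of one of five equal rings on the birch turntable, at its top (z = 0.030) where a prop stands. Lip: 84 mm inside, 92 outside, 3 high. The rings lie 110 mm from the centre of the turntable (370 mm across, stiff to turn: 0.4 N m), 72 degrees apart; a 12 mm high brass boss marks the centre
- ring2 (a point): centre of one of five equal rings on the birch turntable, at its top (z = 0.030) where a prop stands. Lip: 84 mm inside, 92 outside, 3 high. The rings lie 110 mm from the centre of the turntable (370 mm across, stiff to turn: 0.4 N m), 72 degrees apart; a 12 mm high brass boss marks the centre
- ring3 (a point): centre of one of five equal rings on the birch turntable, at its top (z = 0.030) where a prop stands. Lip: 84 mm inside, 92 outside, 3 high. The rings lie 110 mm from the centre of the turntable (370 mm across, stiff to turn: 0.4 N m), 72 degrees apart; a 12 mm high brass boss marks the centre
- ring4 (a point): centre of one of five equal rings on the birch turntable, at its top (z = 0.030) where a prop stands. Lip: 84 mm inside, 92 outside, 3 high. The rings lie 110 mm from the centre of the turntable (370 mm across, stiff to turn: 0.4 N m), 72 degrees apart; a 12 mm high brass boss marks the centre
- pen: blue reader pen, upright in the station's fork; origin at its tip's end, z to the cap. Along z: brass tip (6 mm thick) 0-16 mm, shaft 12 mm thick to 75, collar 34 mm across to 81, grip 20 mm square (sides along its x and y) to 126, cap 34 mm across to 134 mm. 0.13 kg
- pen_point (a point): end of the pen's brass tip, which is sprung: it starts to give at 0.35 N and gives up to 6 mm at 0.35 N/mm, then is hard
- station: fixed grey check-in station, origin under it: box x -125 to 45 mm, 100 mm wide, top at 40 mm. Beyond it a back wall (x 45 to 58 mm, 50 mm wide, top at 90 mm) carries the pen fork: two bars along x (to x = 110 mm) with an 18 mm slot between, open at +x, tops at 90 mm
- dock (a point): centre of the fork slot at the level of the tops of its bars (station x = 85 mm, z = 90 mm): the pen hangs here tip down, with the underside of its collar on the bars, so its tip end is 75 mm below
- stud (a point): centre of the top of the self-test stud, a steel button 16 mm across facing up on the station's top in a yellow field (station x = -20 mm, z = 43 mm); the shutter covers it when closed
- shutter (a joint): shutter slide, in m: 0 = closed over the stud, 0.07 = open at its end stop; it opens along the station's -x (towards the robot). Friction 1.5 N, it stays where it is left
- shutter_knob (a point): centre of the top of the orange shutter knob (24 mm along station x, 18 mm along station y, 29 mm tall, its top about 78 mm above the table), standing on the black shutter plate (60 by 50 mm); moves with the shutter
- mug: blue mug, 82 mm across, 95 mm tall; origin at the centre of its underside. Leave alone
- goblet: brass goblet, 68 mm across, 150 mm tall; origin at the centre of its underside. Leave alone
Not all that is in view belongs to the job. What is shaped like the bell but pink or red is not meant.

How it is judged:
By the outcome, as a careful person would: the job done as asked, in the order asked, and still so for the second after the job is handed in, with the robot touching nothing.
Of bottle, candlestick, teacup, fan, bell only 3 to 5 are there at a start; the rules pass over those that are not, and their reading is None.
At some moment in a run one of bottle, candlestick, fan, bell may be knocked a few centimetres aside while the robot is not near it.
Once in a run the grip may slacken for a moment while it holds something.
It also fails if it takes over 210 s, if anything falls off the work surface, if the arm or the gripper's body presses on something with over 40 N, if the wrist force passes 120 N, or if a joint passes its speed limit or range.

### The arm

A 7-joint arm with a two-finger parallel gripper is mounted at the origin on the work surface. World frame = base frame: x ahead of the robot, y to its left, z up, the work surface at z = 0. Lengths are in mm, angles in rad, forces in N, time in s.
With the tool pointing down it reaches from about 400 to 875 mm from the base axis. Payload 4.4 kg.
Tool frame: the origin (TCP) lies at the very end of the fingers, on their centre line; the grasp point (between the pads) lies 19 mm behind it; z points along the fingers, y is the line along which they close (so a half turn about z gives the same grasp; the last joint's range is limited). The gripper opens to 85 mm and grips with 20 to 120 N. Pads are 22 mm wide; open, the fingers measure 114 mm over their backs; the gripper's body (76 mm by 85 mm) begins 54 mm behind the grasp point. The pads swing forward as they close: fully open they stand 13 mm farther back than shut.
Start: joints at [1.215, 0.628, 0.038, 1.517, -0.027, 0.996, -0.02], TCP at [185.773, -622.902, 198.813] pointing down, gripper open.
Joint ranges: [-3.06, 3.06], [-0.37, 2.12], [-1.25, 1.32], [0.18, 2.47], [-1.1, 4.24], [0.23, 1.98], [-2.94, 2.94]. Speed limits (rad/s): [2.57, 2.57, 3.14, 3.14, 3.14, 3.14, 3.14].

### API

Orientations are given as [roll, pitch, yaw] about the fixed x, y, z axes, in that order (R = Rz(yaw) Ry(pitch) Rx(roll)).
In Python, from cell import status, get_image, ctrl, models gives the robot as it stands.
- The arm moves only by the shell command python3 -m handwheel 'ROWS' [OPENING]. ROWS is JSON, a list of rows, each an object with "delta_pos": the shift along the world's x, y, z in cm, a list of three; "yaw": the turn about the world's z in rad. A call has 1 to 10 rows; each row shifts and turns the commanded pose from where the row before left it; what a row does not reach is not made up. A row lasts 1/12 s, in which the tool goes at most 41.7 mm and 7.16 degrees, less where a joint would pass 70% of its speed; a pose out of reach is approached as far as the arm can. A call is refused whole if a number of a shift passes 4.17 or a number of a turn 0.125, either way. A call with a gripper value outside its range is refused whole. OPENING is the opening, from -1 (shut) to 1 (fully open), set as the call begins (- or left out, the last holds). The fingers move at their own pace and stop on an object; the grip force is fixed at half the most. Time passes only in rows, so rows that do not move let the fingers close. It gives the time, the measured TCP pose, the force, the opening and the grip force at its end, in the units of the state.
- status.read_state(): the state, without advancing time (a new reading comes with each control period).
- get_image(name): name is "side" or "top"; returns a dict with "color" (420x560x3 uint8, red, green, blue), "z_map" (420x560 float32, mm along the optical axis (not along the pixel's ray), 0 where there is no reading), "fx", "fy", "cx", "cy" (pixels), "position" and "rotation" of the camera in the world. Camera axes: x right, y up, looking along -z (the intrinsics and any distortion apply to the point x, -y, -z); pixel columns grow to the right and rows downward; lengths in mm; the calibration is good to about 2 mm. A picture is of the moment at which its call begins.
- ctrl.finish_job(): hands the job in; it is judged then, once.
Trained networks look in a picture, given as the dict that the camera call returned (one of the last four; its "shot" number tells which), for a name from the list of things; names that differ only in an ending like _2 or _b are one class to them, and where a whole thing is asked for, a point or a joint stands for the part that bears it (a point fixed in the world has none). Each returns a list of dicts, best first, with "score" (0 to 1); they miss things now and then, are a little off and sometimes report something else, mostly with a low value. They report only what shows in the picture. A call takes as long as a camera call. They do not tell look-alikes from the thing itself.
- models.boxes_of(picture, name): "rect" ([left, top, right, bottom] in pixels, round what is visible of it).
The state is a dict: "clock": time; "qpos": joint angles; "qd": joint speeds; "tau": joint torques, N m; "eef_pos": TCP position; "tool_rot": TCP orientation; "force": force on the tool from outside, world axes, zero at the start; "torque": the same for the moment, N m; "width": finger opening in mm; "gripper_force": force on a finger pad.
Only numpy, scipy, OpenCV 4.12 (cv2) and the standard library are available. Lean on these libraries where they do the work, as an engineer would, in place of code of your own. Each camera call takes 0.05 s, during which the arm holds its last target. There are 200 camera calls.

## Working session

There is one attempt and no reset: what is moved stays moved. The work goes in short steps, Python scripts to look and compute and a shell command to move; the robot and the scene stay as the last step left them, time stands still between calls to the robot, and variables do not carry over. Pictures are saved under pics/ and viewed, at most 14 in all, crops included, and the job is handed in when it is done.

```bash
mkdir -p pics; ls; cat > h.py <<'E'
import numpy as np, cv2
from cell import status, get_image, ctrl, models
def save(im,name,crop=None,scale=1):
    c=im["color"]
    if crop: c=c[crop[1]:crop[3],crop[0]:crop[2]]
    c=cv2.resize(c,None,fx=scale,fy=scale,interpolation=cv2.INTER_CUBIC)
    cv2.imwrite("pics/"+name,c[:,:,::-1])
def cloud(im):
    z=im["z_map"].astype(float);v,u=np.mgrid[:z.shape[0],:z.shape[1]]
    p=np.stack([(u-im["cx"])/im["fx"]*z,-(v-im["cy"])/im["fy"]*z,-z],-1)
    R=np.array(im["rotation"]);
    P=p@R.T+np.array(im["position"]); P[z==0]=np.nan
    return P
E
python3 - <<'E'
from h import *
for n in("top","side"):
    im=get_image(n); save(im,n+"0.png",scale=1.4)
    print(n,{k:im[k] for k in im if k not in("color","z_map")})
    for t in["bottle","candlestick","teacup","fan","bell","pen","shutter_knob","station","mug","goblet"]:
        print(t,[(np.round(d["rect"]).astype(int).tolist(),round(d["score"],2)) for d in models.boxes_of(im,t)[:3]])
print(status.read_state())
E
```

```text
pics
top {'fx': 436.9741191935476, 'fy': 436.9741191935476, 'cx': 270.0456117791161, 'cy': 208.2293984467708, 'position': array([ 417.666066  ,  -54.78321713, 1181.06355503]), 'rotation': array([ 0.13311804, -0.00870439, -1.57561532]), 'shot': 1}
bottle []
candlestick [([268, 246, 293, 268], 0.85)]
teacup [([214, 224, 247, 253], 0.97), ([98, 196, 159, 292], 0.3)]
fan [([214, 169, 257, 201], 0.94)]
bell [([400, 147, 422, 169], 0.88), ([266, 165, 292, 190], 0.78), ([366, 155, 386, 177], 0.68)]
pen [([112, 195, 132, 213], 0.65), ([217, 172, 260, 201], 0.47), ([217, 224, 248, 252], 0.36)]
shutter_knob [([113, 245, 134, 272], 0.93), ([216, 170, 255, 203], 0.75)]
station [([103, 192, 160, 292], 0.92)]
mug [([370, 246, 411, 287], 0.97), ([213, 224, 245, 254], 0.4), ([216, 170, 258, 201], 0.29)]
goblet [([393, 192, 436, 225], 0.72), ([104, 194, 158, 290], 0.66), ([368, 249, 411, 287], 0.65)]
side {'fx': 507.24067058074934, 'fy': 507.24067058074934, 'cx': 273.92462311610063, 'cy': 199.9968260683445, 'position': array([ 503.57731985,  843.87331421, 1139.10826094]), 'rotation': array([ 0.726238
[... 764 characters left out ...]
.1, 'qpos': array([ 1.21517832,  0.62835434,  0.03851558,  1.51738809, -0.02700936,
        0.99634024, -0.01999101]), 'qd': array([-1.65880034e-03, -5.27718745e-05, -3.27658501e-04,  2.91518020e-04,
        4.64616872e-04, -3.55636258e-04,  2.01634720e-04]), 'tau': array([-1.36797571e-04, -5.63290751e+01,  1.22587290e+00, -1.93788314e+01,
        1.09371744e-02,  1.70274194e-03, -3.84458758e-06]), 'eef_pos': array([ 185.78043084, -622.89752568,  198.84713778]), 'tool_rot': array([ 3.14156479e+00, -3.78629169e-05,  2.89784565e-01]), 'force': array([-0.03294613,  0.05353181,  0.68969101]), 'torque': array([0.01424193, 0.03382175, 0.01169905]), 'gripper_force': 0.0, 'width': 85.62371472936414}
```

View pics/top0.png

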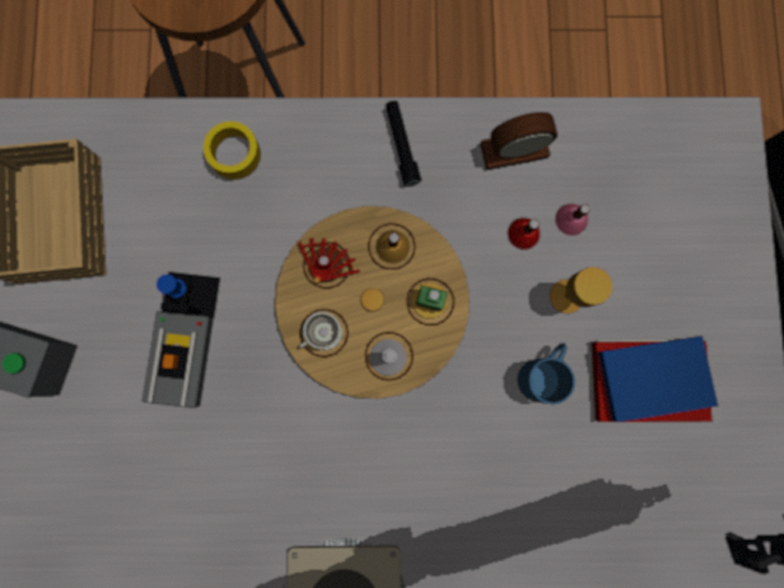

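View pics/side0.png

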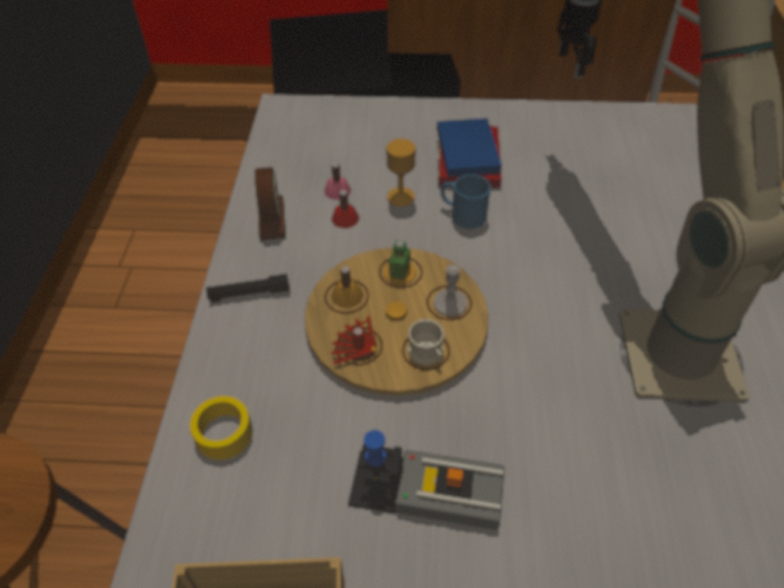

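The top picture shows all five props, station left, pen at (122,204). Bell candidates (top, original pixels): brass (279,177), red (376,166), pink (411,158). The brass one on the turntable is meant: it has the right colour and stands in a ring. I'll confirm that in one crop and measure positions.

```bash
cat >> h.py <<'E'
from scipy.spatial.transform import Rotation as Ro
def cloud(im):
    z=im["z_map"].astype(float);v,u=np.mgrid[:z.shape[0],:z.shape[1]]
    p=np.stack([(u-im["cx"])/im["fx"]*z,-(v-im["cy"])/im["fy"]*z,-z],-1)
    P=p@Ro.from_euler("xyz",im["rotation"]).as_matrix().T+np.array(im["position"]); P[z==0]=np.nan
    return P
def proj(im,X):
    R=Ro.from_euler("xyz",im["rotation"]).as_matrix(); c=(np.atleast_2d(X)-im["position"])@R
    return np.c_[im["cx"]+im["fx"]*c[:,0]/-c[:,2], im["cy"]-im["fy"]*c[:,1]/-c[:,2]]
def ray(im,u,v,h):
    R=Ro.from_euler("xyz",im["rotation"]).as_matrix(); d=R@np.array([(u-im["cx"])/im["fx"],-(v-im["cy"])/im["fy"],-1])
    return im["position"]+d*(h-im["position"][2])/d[2]
E
python3 - <<'E'
from h import *
im=get_image("top"); P=cloud(im); save(im,"crop1.png",(95,135,435,300),2.35)
c=im["color"]; 
for n,b in dict(bottle=(295,195,325,225),cand=(258,236,298,274),cup=(210,218,250,256),fan=(212,165,258,208),bell=(262,158,298,195),pen=(108,190,135,216),knob=(112,248,132,268)).items():
    q=P[b[1]:b[3],b[0]:b[2]].reshape(-1,3); q=q[~np.isnan(q[:,0])]
    zt=np.percentile(q[:,2],99.5); m=q[:,2]>zt-8
    print(n,"top",zt.round(1),m.sum(),q[m].mean(0).round(1),"mid",((q[m].max(0)+q[m].min(0))/2).round(1), "min z",np.percentile(q[:,2],2).round(1))
# station box top ~40mm
q=P[190:300,95:162]; m=(abs(q[...,2]-40)<5)
cnt=q[m][:,:2].astype(np.float32); r=cv2.minAreaRect(cnt); print("station top",len(cnt),r)
# table
T=P[130:300,180:345]; m=(abs(T[...,2]-30)<4); r=cv2.minEnclosingCircle(T[m][:,:2].astype(np.float32)); print("tt",r, np.median(T[m][:,2]))
print("mug/goblet",[(P[255:280,375:405].reshape(-1,3)).mean(0)],P[190:225,400:436].reshape(-1,3).max(0))
E
```

```text
bottle top 120.5 82 [ 553.9 -162.7  116.3] mid [ 553.3 -163.2  117.5] min z 26.4
cand top 136.9 89 [447.8 -83.9 133.3] mid [447.7 -83.1 133.7] min z 26.3
cup top 88.4 131 [495.7  36.4  84.9] mid [494.9  35.6  85.4] min z 26.5
fan top 83.0 51 [622.   33.3  80.4] mid [622.9  33.5  80.5] min z 24.3
bell top 112.5 46 [657.9 -93.6 110. ] mid [658.3 -94.  110.1] min z 26.6
pen top 152.7 161 [570.5 295.5 149. ] mid [571.1 296.  149.4] min z -3.3
knob top 81.2 69 [441.6 310.4  77.4] mid [442.4 311.3  77.6] min z 43.1
station top 1725 ((465.15594482421875, 307.5373229980469), (100.8045883178711, 207.42343139648438), 82.7986068725586)
tt ((584.1505737304688, -65.99666595458984), 213.83705139160156) 30.24415070085911
mug/goblet [array([ 415.37313934, -376.90055044,   31.97280503])] [nan nan nan]
```

View pics/crop1.png

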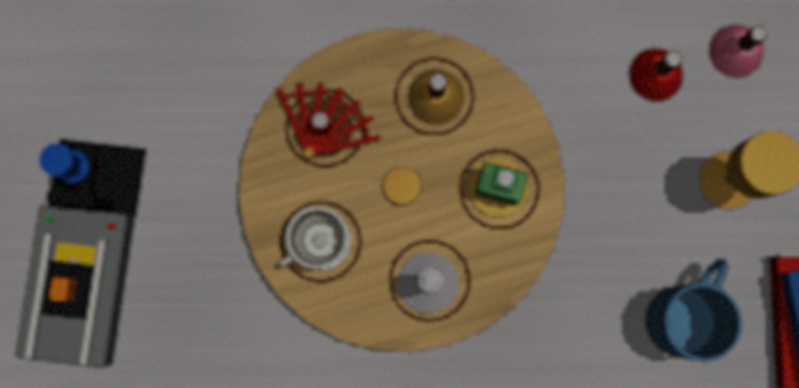

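The crop confirms the brass bell at (279,177) in its ring. The red and pink bells stand off the turntable. All five props are present, each in its own ring. Next I'll move toward the shutter knob.

```bash
python3 -m handwheel '[{"delta_pos":[2.3,3.2,0.6],"yaw":0.124},{"delta_pos":[2.3,3.2,0.6],"yaw":0.124},{"delta_pos":[2.3,3.2,0.6],"yaw":0.124},{"delta_pos":[2.3,3.2,0.6],"yaw":0.124},{"delta_pos":[2.3,3.2,0.6],"yaw":0.124},{"delta_pos":[2.3,3.2,0.6],"yaw":0.124},{"delta_pos":[2.3,3.2,0.6],"yaw":0.124},{"delta_pos":[2.3,3.2,0.6],"yaw":0.124},{"delta_pos":[2.3,3.2,0.6],"yaw":0.124},{"delta_pos":[2.3,3.2,0.6],"yaw":0.124}]' 1
python3 - <<'E'
from h import *
s=status.read_state();print(s["qpos"].round(2))
# refine with colours, both cams
H=dict(bottle=118,candlestick=135,fan=81,bell=111,shutter_knob=78,pen=149)
for n in("top","side"):
    im=get_image(n);P=cloud(im)
    for t,h in H.items():
        for d in models.boxes_of(im,t)[:1]:
            l,tp,r,b=np.round(d["rect"]).astype(int); q=P[tp:b+1,l:r+1].reshape(-1,3); m=abs(q[:,2]-h)<7
            q=q[m]; print(n,t,round(d["score"],2),m.sum(),((np.nanmax(q,0)+np.nanmin(q,0))/2).round(1) if len(q) else "")
    # orange/yellow blobs
    hsv=cv2.cvtColor(im["color"],cv2.COLOR_RGB2HSV)
    for nm,lo,hi,z in(("orange",(3,150,80),(13,255,255),78),("yellow",(22,130,80),(32,255,255),40),("blue",(105,150,60),(125,255,255),149)):
        mm=cv2.inRange(hsv,lo,hi); k,lab,st,ce=cv2.connectedComponentsWithStats(mm)
        for i in range(1,k):
            p=ray(im,*ce[i],z)
            if st[i,4]>15 and 250<p[1]<400 and p[0]<620: print(n,nm,st[i].tolist(),p.round(1))
E
```

```text
clock: 1.98
eef_pos: [416.6, -301.3, 259.5]
tool_rot: [3.141, 0.001, 1.536]
force: [0.7, -0.0, -0.1]
width: 85.4
gripper_force: 0.0
[ 0.82  0.38 -0.35  1.8   0.15  0.98  0.38]
top bottle 0.65 87 [ 553.2 -163.   116.4]
top candlestick 0.68 87 [447.8 -83.1 133. ]
top fan 0.93 55 [623.1  33.5  80.8]
top bell 0.96 0 
top shutter_knob 0.79 73 [442.4 311.2  76.6]
top pen 0.66 167 [571.  295.8 148.7]
top yellow [118, 238, 18, 10, 132] [481.8 308.   40. ]
top blue [112, 196, 21, 17, 225] [568.  287.2 149. ]
side bottle 0.77 47 [ 554.3 -156.7  116.3]
side candlestick 0.87 63 [448.2 -81.  133.5]
side fan 0.55 48 [622.5  34.4  80.7]
side bell 0.95 38 [657.1 -92.  110. ]
side shutter_knob 0.74 126 [512.3 306.   77.9]
side pen 0.75 172 [573.1 298.4 148.5]
side orange [319, 334, 12, 14, 76] [441.7 322.3  78. ]
side yellow [302, 333, 11, 19, 159] [480.4 306.5  40. ]
side blue [262, 309, 11, 11, 100] [569.9 299.5 149. ]
```

```bash
python3 -m handwheel '[{"delta_pos":[0.2,4.1,0],"yaw":0.1},{"delta_pos":[0.2,4.1,0],"yaw":0.1},{"delta_pos":[0.2,4.1,0],"yaw":0.1},{"delta_pos":[0.2,4.1,0],"yaw":0.1},{"delta_pos":[0.2,4.1,0],"yaw":0.1},{"delta_pos":[0.2,4.1,0],"yaw":0.1},{"delta_pos":[0.2,4.1,0],"yaw":0.1},{"delta_pos":[0.2,4.1,0],"yaw":0.1},{"delta_pos":[0.2,4.1,0],"yaw":0.1},{"delta_pos":[0.2,4.1,0],"yaw":0.1}]' 1
python3 -m handwheel '[{"delta_pos":[0.1,4.0,-1.0],"yaw":0.1},{"delta_pos":[0.1,4.0,-1.0],"yaw":0.1},{"delta_pos":[0.1,4.0,-1],"yaw":0.1},{"delta_pos":[0.1,4.0,-1],"yaw":0.1},{"delta_pos":[0.1,3.9,-1],"yaw":0.084},{"delta_pos":[0,0,-2]},{"delta_pos":[0,0,-2]},{"delta_pos":[0,0,0]},{"delta_pos":[0,0,0]}]' 1
```

```text
clock: 3.52
eef_pos: [435.6, 108.8, 259.1]
tool_rot: [3.141, 0.001, 2.534]
force: [0.2, -0.6, -0.5]
width: 85.0
gripper_force: 0.0schema error: expected keys delta_pos, yaw
```

```bash
python3 -m handwheel '[{"delta_pos":[0.1,4.0,-1.0],"yaw":0.1},{"delta_pos":[0.1,4.0,-1.0],"yaw":0.1},{"delta_pos":[0.1,4.0,-1],"yaw":0.1},{"delta_pos":[0.1,4.0,-1],"yaw":0.1},{"delta_pos":[0.1,4.0,-1],"yaw":0.084},{"delta_pos":[0,0.3,-2],"yaw":0},{"delta_pos":[0,0,-2],"yaw":0},{"delta_pos":[0,0,0],"yaw":0},{"delta_pos":[0,0,0],"yaw":0}]' 1
```

```text
clock: 4.27
eef_pos: [440.3, 309.4, 168.2]
tool_rot: [-3.14, -0.002, 3.014]
force: [-0.3, -0.8, -0.1]
width: 85.5
gripper_force: 0.0
```

```bash
python3 -m handwheel '[{"delta_pos":[0.2,0.2,-3.5],"yaw":0},{"delta_pos":[0,0,-3.5],"yaw":0},{"delta_pos":[0,0,-2.6],"yaw":0},{"delta_pos":[0,0,-1.0],"yaw":0},{"delta_pos":[0,0,0],"yaw":0},{"delta_pos":[0,0,0],"yaw":0}]' 1
python3 -m handwheel '[{"delta_pos":[0,0,0],"yaw":0},{"delta_pos":[0,0,0],"yaw":0},{"delta_pos":[0,0,0],"yaw":0},{"delta_pos":[0,0,0],"yaw":0},{"delta_pos":[0,0,0],"yaw":0},{"delta_pos":[0,0,0],"yaw":0},{"delta_pos":[0,0,0],"yaw":0},{"delta_pos":[0,0,0],"yaw":0}]' -1
```

```text
clock: 4.77
eef_pos: [443.7, 312.7, 64.2]
tool_rot: [3.14, 0.001, 3.013]
force: [0.8, 0.6, 1.6]
width: 85.7
gripper_force: 0.0
clock: 5.43
eef_pos: [442.7, 312.1, 62.8]
tool_rot: [-3.141, -0.0, 3.014]
force: [-0.3, -0.5, 0.2]
width: 0.0
gripper_force: 0.0
```

```bash
python3 - <<'E'
from h import *
im=get_image("side"); save(im,"s1.png",(230,270,380,390),5)
E
```

```text
(no output)
```

View pics/s1.png

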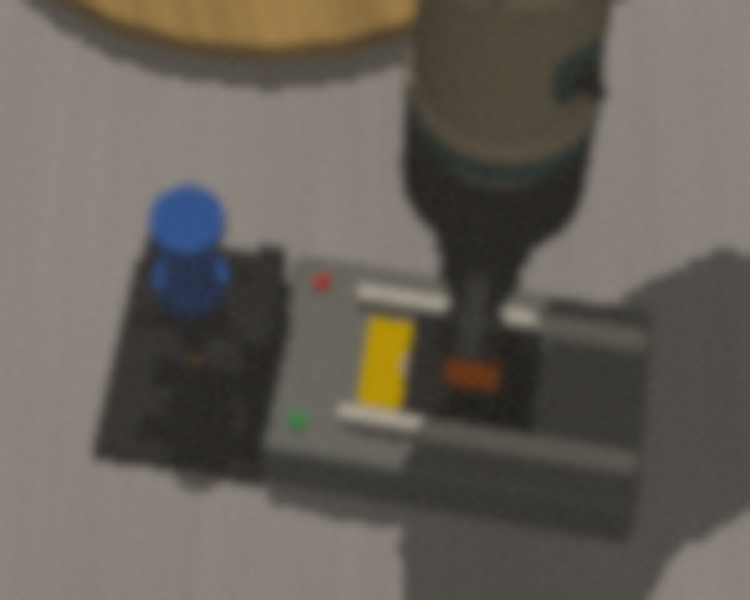

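```bash
python3 - <<'E'
from h import *
print(status.read_state()["eef_pos"].round(1),status.read_state()["width"])
im=get_image("side");P=cloud(im);c=im["color"]
for v in range(325,352,2):
    print(v,[tuple(P[v,u].round().astype(int).tolist())+(tuple(c[v,u].tolist()),) for u in (320,325,330)])
E
```

```text
[442.7 312.1  62.8] 0.15818128670066522
325 [(458, 350, 208, (45, 43, 38)), (448, 350, 209, (51, 50, 46)), (438, 350, 209, (40, 36, 36))]
327 [(455, 326, 152, (53, 51, 46)), (448, 353, 205, (55, 54, 50)), (434, 328, 159, (38, 37, 36))]
329 [(454, 324, 140, (75, 73, 66)), (447, 354, 198, (59, 56, 55)), (434, 329, 152, (53, 50, 47))]
331 [(455, 339, 160, (73, 70, 65)), (447, 357, 196, (58, 57, 54)), (427, 281, 50, (93, 89, 81))]
333 [(457, 358, 188, (53, 51, 48)), (447, 361, 196, (58, 57, 54)), (427, 285, 48, (101, 96, 88))]
335 [(457, 362, 187, (45, 43, 41)), (447, 366, 196, (58, 57, 53)), (434, 340, 146, (58, 57, 52))]
337 [(457, 367, 190, (42, 40, 38)), (447, 368, 191, (55, 52, 50)), (427, 295, 49, (41, 36, 34))]
339 [(457, 373, 192, (46, 44, 39)), (447, 371, 188, (54, 52, 50)), (427, 301, 51, (42, 39, 36))]
341 [(451, 319, 74, (67, 49, 35)), (446, 372, 183, (64, 51, 45)), (427, 306, 50, (44, 37, 32))]
343 [(451, 320, 66, (92, 51, 27)), (440, 322, 71, (91, 52, 26)), (427, 310, 48, (54, 39, 33))]
345 [(450, 320, 56, (91, 51, 26)), (439, 320, 58, (99, 55, 27)), (427, 317, 52, (54, 37, 32))]
347 [(450, 323, 51, (59, 42, 32)), (438, 321, 49, (79, 45, 28)), (427, 321, 50, (47, 36, 31))]
349 [(450, 325, 47, (41, 38, 35)), (439, 328, 54, (40, 35, 29)), (427, 325, 50, (37, 35, 33))]
351 [(450, 332, 50, (36, 34, 31)), (439, 331, 50, (40, 38, 34)), (427, 330, 48, (38, 34, 33))]
```

```bash
python3 -m handwheel '[{"delta_pos":[-0.5,0.06,0],"yaw":0},{"delta_pos":[-0.5,0.06,0],"yaw":0},{"delta_pos":[0,0,0],"yaw":0}]' -1
python3 - <<'E'
from h import *
im=get_image("side");P=cloud(im);hsv=cv2.cvtColor(im["color"],cv2.COLOR_RGB2HSV)
m=cv2.inRange(hsv,(3,120,60),(15,255,255));m[:300]=0;v,u=np.nonzero(m);k=(u>290)&(u<345);q=P[v[k],u[k]]
print(k.sum(),np.nanmedian(q,0),np.nanpercentile(q,[5,95],axis=0).round(1), status.read_state()["force"],status.read_state()["width"])
E
```

```text
clock: 5.78
eef_pos: [431.1, 313.6, 62.8]
tool_rot: [-3.141, -0.001, 3.015]
force: [-0.1, 1.0, -0.5]
width: -0.1
gripper_force: 0.0
116 [446.95907555 320.27834098  69.3360886 ] [[431.8 294.4  46.5]
 [453.8 371.2 188.7]] [-0.40394656 -0.38015619 -0.21994579] 0.44478894325052226
```

```bash
python3 -m handwheel '[{"delta_pos":[0,0,4],"yaw":0},{"delta_pos":[0,0,4],"yaw":0},{"delta_pos":[0,-4,4],"yaw":0},{"delta_pos":[0,-4,0],"yaw":0},{"delta_pos":[0,-4,0],"yaw":0},{"delta_pos":[0,-3,0],"yaw":0},{"delta_pos":[0,0,0],"yaw":0},{"delta_pos":[0,0,0],"yaw":0}]' -
python3 - <<'E'
from h import *
im=get_image("side");s=status.read_state();X=s["eef_pos"];print(X,s["width"]);uv=proj(im,X)[0];print(uv)
u,v=uv.astype(int);x0=max(u-75,0);y0=max(v-75,0);c=im["color"].copy();cv2.circle(c,(u,v),2,(255,0,0),-1)
im["color"]=c;save(im,"s2.png",(x0,y0,x0+150,y0+120),5)
E
```

```text
clock: 6.5
eef_pos: [433.1, 171.6, 172.3]
tool_rot: [-3.14, 0.0, 3.01]
force: [0.1, 0.8, -1.0]
width: -0.2
gripper_force: 0.0
[433.12196344 173.70966629 172.52034956] 0.22630849671062928
[330.18827509 262.70386739]
```

View pics/s2.png

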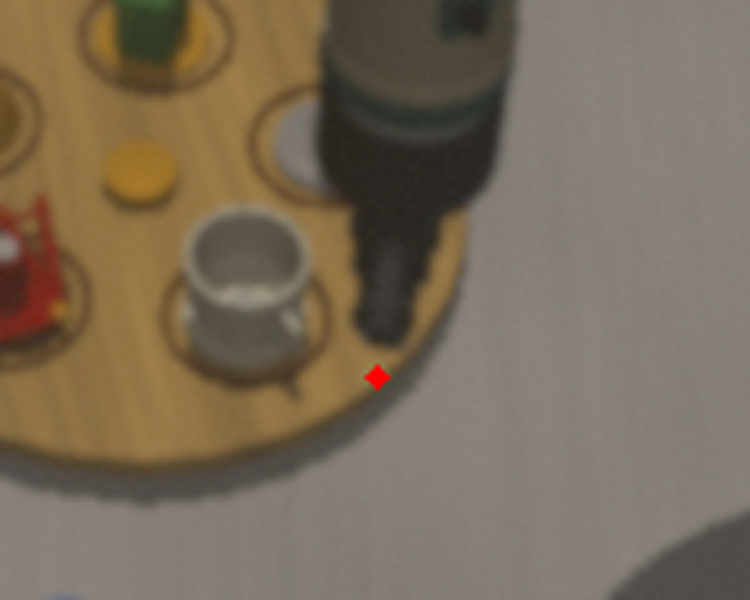

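```bash
python3 - <<'E'
from h import *
X=status.read_state()["eef_pos"];print(X)
im=get_image("side");P=cloud(im)
for v in range(235,262,2): print(v,[P[v,u].round().astype(int).tolist() for u in (328,332,336)])
im=get_image("top");P=cloud(im);print(proj(im,X))
m=(abs(P[...,0]-X[0])<120)&(abs(P[...,1]-X[1])<120)&(P[...,2]>100); print(m.sum())
print(np.nanpercentile(P[m],[2,50,98],axis=0).round())
# joints-based: height of a flange? 
print(status.read_state()["tool_rot"],status.read_state()["qpos"].round(3))
E
```

```text
[433.12196344 173.70966629 172.52034956]
235 [[448, 208, 320], [440, 211, 325], [432, 212, 325]]
237 [[447, 211, 317], [440, 213, 321], [431, 213, 320]]
239 [[447, 214, 314], [439, 214, 315], [431, 217, 319]]
241 [[444, 188, 273], [439, 218, 313], [431, 217, 313]]
243 [[444, 189, 268], [439, 219, 307], [427, 189, 269]]
245 [[443, 185, 255], [438, 220, 302], [427, 190, 263]]
247 [[446, 219, 293], [439, 225, 302], [430, 218, 293]]
249 [[447, 230, 302], [439, 230, 302], [430, 229, 302]]
251 [[446, 232, 297], [438, 232, 298], [430, 231, 297]]
253 [[445, 223, 278], [438, 235, 295], [430, 236, 297]]
255 [[441, 186, 220], [432, 185, 219], [407, 49, 30]]
257 [[428, 58, 32], [418, 59, 34], [407, 52, 24]]
259 [[428, 63, 29], [418, 62, 29], [406, 51, 14]]
261 [[429, 71, 32], [418, 68, 28], [405, 49, 1]]
[[166.28626582 260.41293364]]
9125
[[333.  56. 320.]
 [407. 119. 653.]
 [475. 207. 750.]]
[3.14017356e+00 3.69610870e-04 3.01536193e+00] [ 0.114  0.51  -0.798  2.027  0.503  0.808  0.464]
```

```bash
python3 -m handwheel '[{"delta_pos":[0,0,-4],"yaw":0},{"delta_pos":[0,0,-4],"yaw":0},{"delta_pos":[0,0,-4],"yaw":0},{"delta_pos":[0,0,-3],"yaw":0},{"delta_pos":[0,0,0],"yaw":0},{"delta_pos":[0,0,0],"yaw":0}]' -
python3 - <<'E'
from h import *
im=get_image("side");s=status.read_state();X=s["eef_pos"];print(X,s["force"]);uv=proj(im,X)[0];print(uv)
u,v=uv.astype(int);x0=max(u-75,0);y0=max(v-75,0);c=im["color"].copy();cv2.circle(c,(u,v),1,(255,0,0),-1)
im["color"]=c;save(im,"s3.png",(x0,y0,x0+150,y0+120),5)
E
```

```text
clock: 7.15
eef_pos: [431.6, 175.3, 21.6]
tool_rot: [-3.141, -0.003, 3.017]
force: [0.1, -0.1, 0.8]
width: -0.4
gripper_force: 0.0
[432.78776645 175.70897241  22.88568086] [0.5437734  0.87345174 0.31436749]
[326.41808267 297.45028671]
```

View pics/s3.png

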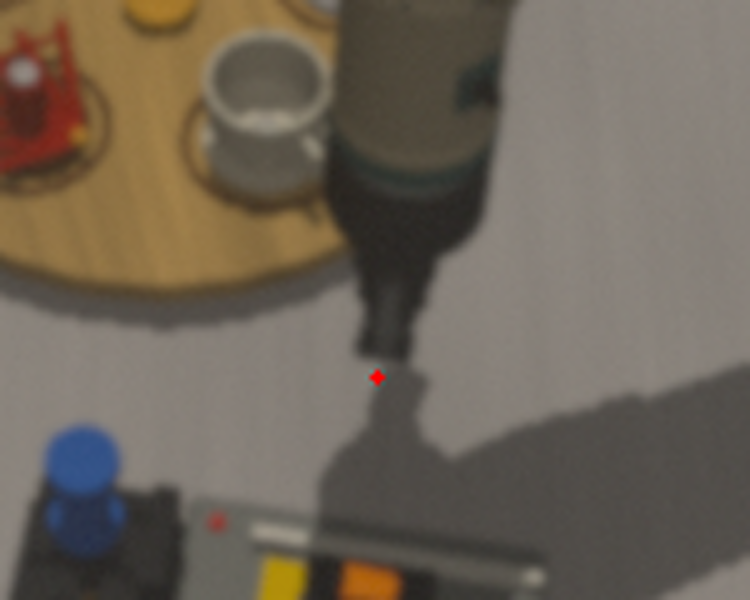

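```bash
python3 -m handwheel '[{"delta_pos":[0,0,-0.5],"yaw":0},{"delta_pos":[0,0,-0.5],"yaw":0},{"delta_pos":[0,0,-0.3],"yaw":0},{"delta_pos":[0,0,-0.3],"yaw":0},{"delta_pos":[0,0,0],"yaw":0}]' -
python3 -m handwheel '[{"delta_pos":[0,0,-0.3],"yaw":0},{"delta_pos":[0,0,0],"yaw":0}]' -
python3 -m handwheel '[{"delta_pos":[0,0,-0.3],"yaw":0},{"delta_pos":[0,0,0],"yaw":0}]' -
```

```text
clock: 7.62
eef_pos: [433.0, 173.6, 6.3]
tool_rot: [-3.142, 0.0, 3.013]
force: [-0.9, 0.7, -0.2]
width: -0.5
gripper_force: 0.0
clock: 7.78
eef_pos: [432.8, 173.7, 3.1]
tool_rot: [-3.142, -0.0, 3.014]
force: [0.7, -0.1, -0.9]
width: 0.2
gripper_force: 0.0
clock: 7.95
eef_pos: [432.6, 173.8, -0.1]
tool_rot: [-3.141, -0.0, 3.014]
force: [0.6, -0.1, 0.8]
width: -0.3
gripper_force: 0.0
```

```bash
for i in 1; do python3 -m handwheel '[{"delta_pos":[0,0,-0.3],"yaw":0},{"delta_pos":[0,0,0],"yaw":0}]' -; done
python3 -m handwheel '[{"delta_pos":[0,0,-0.3],"yaw":0},{"delta_pos":[0,0,0],"yaw":0}]' -
python3 -m handwheel '[{"delta_pos":[0,0,-0.3],"yaw":0},{"delta_pos":[0,0,0],"yaw":0}]' -
```

```text
clock: 8.12
eef_pos: [432.6, 173.8, -3.1]
tool_rot: [-3.141, -0.0, 3.014]
force: [-0.8, 0.3, -0.9]
width: -0.2
gripper_force: 0.0
clock: 8.28
eef_pos: [432.6, 173.8, -6.1]
tool_rot: [-3.141, -0.0, 3.014]
force: [-0.3, -0.0, -0.5]
width: 0.0
gripper_force: 0.0
clock: 8.45
eef_pos: [432.6, 173.7, -9.1]
tool_rot: [-3.141, -0.0, 3.014]
force: [-0.5, 0.2, -0.6]
width: -0.2
gripper_force: 0.0
```

```bash
python3 -m handwheel '[{"delta_pos":[0,0,-0.3],"yaw":0},{"delta_pos":[0,0,0],"yaw":0}]' - | sed -n 2,4p
python3 -m handwheel '[{"delta_pos":[0,0,-0.2],"yaw":0},{"delta_pos":[0,0,0],"yaw":0}]' -| sed -n 2,4p
python3 -m handwheel '[{"delta_pos":[0,0,-0.2],"yaw":0},{"delta_pos":[0,0,0],"yaw":0}]' -| sed -n 2,4p
python3 -m handwheel '[{"delta_pos":[0,0,-0.2],"yaw":0},{"delta_pos":[0,0,0],"yaw":0}]' -| sed -n 2,4p
```

```text
eef_pos: [432.6, 173.8, -12.1]
tool_rot: [-3.141, -0.0, 3.014]
force: [0.1, 0.3, -0.8]
eef_pos: [432.7, 173.8, -14.0]
tool_rot: [-3.141, -0.0, 3.014]
force: [0.3, -0.2, -0.1]
eef_pos: [432.7, 173.8, -15.9]
tool_rot: [-3.141, -0.0, 3.014]
force: [1.2, -1.4, 0.3]
eef_pos: [432.7, 173.8, -18.0]
tool_rot: [-3.141, -0.0, 3.014]
force: [0.1, 0.3, 1.0]
```

```bash
python3 -m handwheel '[{"delta_pos":[0,0,-0.2],"yaw":0},{"delta_pos":[0,0,0],"yaw":0}]' - | sed -n '2p;4p'
python3 -m handwheel '[{"delta_pos":[0,0,-0.2],"yaw":0},{"delta_pos":[0,0,0],"yaw":0}]' -| sed -n '2p;4p'
python3 - <<'E'
from h import *
im=get_image("side");s=status.read_state();X=s["eef_pos"];uv=proj(im,[432.7,173.8,0])[0];print(X,uv,s["tau"].round(2),s["width"])
u,v=uv.astype(int);x0=u-40;y0=v-40;c=im["color"].copy();c[v,u]=(255,0,0)
im["color"]=c;save(im,"s4.png",(x0,y0,x0+80,y0+60),8)
E
```

```text
eef_pos: [432.7, 173.8, -20.0]
force: [-0.2, -0.1, 0.3]
eef_pos: [432.7, 173.8, -22.0]
force: [0.1, 0.1, 0.4]
[432.70571678 173.77108292 -21.87215531] [325.90825287 301.47425793] [-3.000e-02 -4.855e+01 -4.530e+00 -4.720e+00  2.000e-02 -2.000e-02
 -2.000e-02] 0.036206562937170735
```

View pics/s4.png

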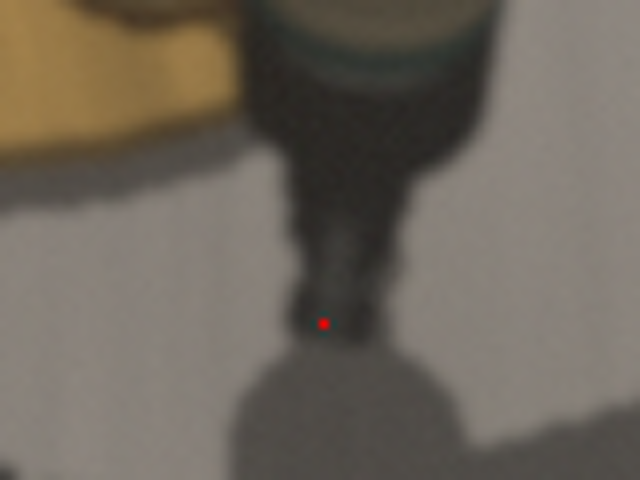

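```bash
python3 -m handwheel '[{"delta_pos":[0,0,-0.1],"yaw":0},{"delta_pos":[0,0,0],"yaw":0}]' - | sed -n '2p;4p'
python3 -m handwheel '[{"delta_pos":[0,0,-0.1],"yaw":0},{"delta_pos":[0,0,0],"yaw":0}]' -| sed -n '2p;4p'
python3 -m handwheel '[{"delta_pos":[0,0,-0.1],"yaw":0},{"delta_pos":[0,0,0],"yaw":0}]' -| sed -n '2p;4p'
```

```text
eef_pos: [432.7, 173.8, -22.8]
force: [-0.0, 0.1, -0.7]
eef_pos: [432.7, 173.8, -23.8]
force: [-0.6, -0.6, 0.0]
eef_pos: [432.7, 173.8, -24.8]
force: [0.5, 0.7, -0.8]
```

```bash
python3 -m handwheel '[{"delta_pos":[0,0,-0.1],"yaw":0},{"delta_pos":[0,0,0],"yaw":0}]' - | sed -n '2p;4p'
python3 -m handwheel '[{"delta_pos":[0,0,-0.1],"yaw":0},{"delta_pos":[0,0,0],"yaw":0}]' -| sed -n '2p;4p'
```

```text
eef_pos: [432.7, 173.8, -25.9]
force: [-1.4, -0.5, -0.0]
eef_pos: [432.7, 173.8, -26.8]
force: [-0.3, 0.4, 0.4]
```

```bash
python3 -m handwheel '[{"delta_pos":[0,0,-0.15],"yaw":0},{"delta_pos":[0,0,0],"yaw":0}]' - | sed -n '2p;4p'
python3 -m handwheel '[{"delta_pos":[0,0,-0.15],"yaw":0},{"delta_pos":[0,0,0],"yaw":0}]' -| sed -n '2p;4p'
python3 - <<'E'
from h import *
im=get_image("side");P=cloud(im)
for v in range(285,310,2): print(v,[P[v,u].round().astype(int).tolist()+[int(im["color"][v,u].mean())] for u in (324,328,331)])
E
```

```text
eef_pos: [432.7, 173.8, -28.4]
force: [0.1, 0.7, -0.5]
eef_pos: [432.7, 173.8, -29.9]
force: [0.5, 0.4, -0.5]
285 [[445, 209, 133, 40], [436, 212, 138, 41], [429, 209, 134, 42]]
287 [[445, 210, 126, 40], [436, 211, 129, 40], [428, 207, 122, 40]]
289 [[444, 213, 121, 43], [435, 210, 119, 45], [428, 212, 121, 38]]
291 [[444, 214, 116, 41], [435, 211, 111, 50], [428, 212, 113, 41]]
293 [[444, 214, 107, 48], [435, 215, 109, 55], [425, 192, 71, 41]]
295 [[444, 218, 104, 49], [431, 190, 58, 53], [424, 191, 61, 45]]
297 [[443, 222, 102, 54], [431, 197, 61, 54], [420, 162, 3, 56]]
299 [[443, 223, 95, 54], [434, 222, 93, 53], [424, 200, 58, 60]]
301 [[443, 231, 99, 50], [434, 230, 98, 49], [424, 205, 57, 57]]
303 [[443, 235, 97, 55], [434, 232, 92, 47], [420, 179, 2, 61]]
305 [[438, 184, -1, 67], [427, 184, 0, 58], [420, 182, -2, 67]]
307 [[438, 189, -1, 76], [428, 191, 3, 72], [420, 189, 1, 75]]
309 [[438, 197, 2, 74], [428, 195, 0, 75], [420, 194, -2, 76]]
```

```bash
python3 -m handwheel '[{"delta_pos":[0,0,4],"yaw":-0.12},{"delta_pos":[0,0,4],"yaw":-0.12},{"delta_pos":[0,0,4],"yaw":-0.12},{"delta_pos":[0,0,3],"yaw":-0.12},{"delta_pos":[0,0,3],"yaw":-0.12},{"delta_pos":[0,0,2],"yaw":-0.12},{"delta_pos":[0,0,0],"yaw":-0.12},{"delta_pos":[0,0,0],"yaw":-0.12},{"delta_pos":[0,0,0],"yaw":-0.12},{"delta_pos":[0,0,0],"yaw":-0.12}]' 0
python3 -m handwheel '[{"delta_pos":[0,0,0],"yaw":-0.12},{"delta_pos":[0,0,0],"yaw":-0.12},{"delta_pos":[0,0,0],"yaw":0},{"delta_pos":[0,0,0],"yaw":0}]' 0
python3 - <<'E'
from h import *
im=get_image("side");s=status.read_state();X=s["eef_pos"];uv=proj(im,X)[0];print(X,uv)
u,v=uv.astype(int);x0=u-75;y0=v-95;c=im["color"].copy();c[v,u]=(255,0,0)
im["color"]=c;save(im,"s5.png",(x0,y0,x0+150,y0+120),5)
E
```

```text
clock: 11.55
eef_pos: [432.6, 173.6, 170.5]
tool_rot: [3.141, 0.0, 1.808]
force: [-0.1, -0.7, -0.5]
width: 42.7
gripper_force: 0.0
clock: 11.88
eef_pos: [432.5, 173.9, 170.3]
tool_rot: [3.142, 0.0, 1.577]
force: [0.2, 0.8, 0.1]
width: 42.6
gripper_force: 0.0
[432.59854247 173.91381787 170.27313768] [330.35399563 263.34694395]
```

View pics/s5.png

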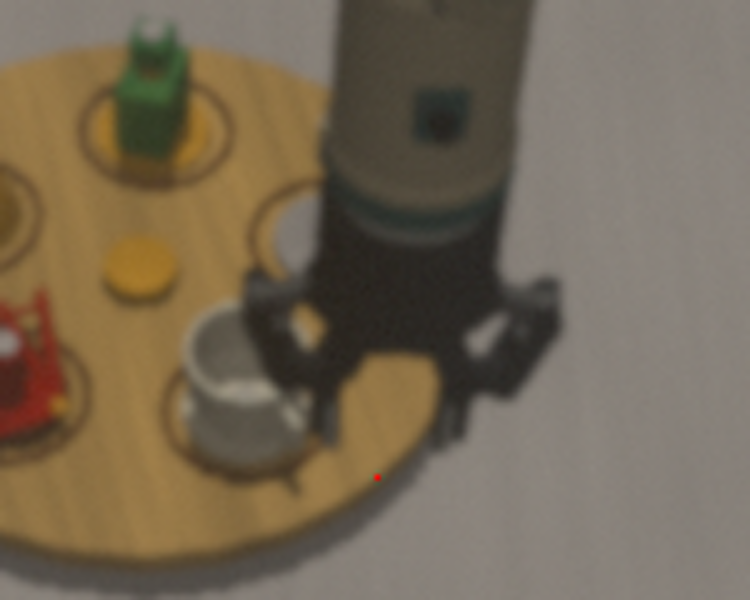

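```bash
python3 - <<'E'
from h import *
im=get_image("side");P=cloud(im)
for v in range(240,260): print(v,[P[v,u].round().astype(int).tolist()+[int(im["color"][v,u].mean())] for u in (319,321,343,345,347)])
R=Ro.from_euler("xyz",im["rotation"]).as_matrix();print(R.round(3))
E
```

```text
240 [[464, 185, 272, 40], [460, 191, 280, 38], [413, 189, 280, 43], [409, 190, 282, 40], [404, 183, 272, 42]]
241 [[463, 185, 268, 38], [459, 189, 273, 38], [413, 191, 279, 45], [409, 187, 274, 38], [404, 185, 272, 41]]
242 [[463, 186, 265, 38], [459, 193, 276, 39], [413, 191, 275, 49], [409, 190, 275, 39], [405, 190, 275, 38]]
243 [[463, 187, 263, 39], [459, 187, 264, 37], [413, 191, 272, 55], [409, 192, 274, 41], [404, 190, 271, 39]]
244 [[463, 187, 259, 40], [459, 185, 258, 40], [412, 185, 261, 56], [408, 186, 263, 40], [403, 186, 263, 38]]
245 [[463, 187, 257, 38], [458, 186, 256, 39], [411, 185, 257, 58], [407, 186, 259, 40], [403, 187, 260, 40]]
246 [[463, 188, 254, 40], [458, 185, 251, 43], [411, 186, 255, 55], [407, 185, 254, 41], [403, 186, 256, 41]]
247 [[462, 188, 250, 40], [458, 185, 247, 47], [410, 180, 243, 54], [406, 185, 250, 43], [402, 186, 252, 41]]
248 [[462, 181, 237, 43], [458, 183, 240, 55], [410, 184, 245, 55], [406, 185, 246, 47], [402, 187, 249, 45]]
249 [[462, 181, 234, 48], [458, 184, 238, 64], [410, 185, 243, 56], [406, 186, 244, 54], [400, 178, 233, 49]]

[... 443 characters left out ...]
 [[461, 182, 216, 55], [456, 182, 216, 66], [409, 187, 227, 61], [404, 183, 221, 61], [399, 180, 217, 71]]
255 [[461, 185, 216, 63], [457, 186, 219, 69], [408, 185, 220, 63], [403, 180, 214, 72], [375, 27, 1, 83]]
256 [[461, 185, 213, 71], [456, 185, 213, 73], [408, 186, 218, 69], [380, 31, 2, 89], [374, 29, -2, 105]]
257 [[452, 60, 33, 79], [456, 181, 204, 84], [407, 184, 211, 79], [380, 33, 0, 106], [374, 31, -3, 122]]
258 [[452, 64, 34, 97], [447, 61, 30, 98], [386, 39, 3, 100], [380, 35, -2, 120], [375, 39, 4, 130]]
259 [[452, 67, 33, 109], [447, 66, 32, 108], [386, 40, 0, 118], [380, 40, 1, 127], [375, 40, 0, 132]]
[[-0.998  0.035 -0.054]
 [-0.063 -0.747  0.662]
 [-0.017  0.664  0.748]]
```

The fingers' real ends lie about 38 mm above the reported TCP at this opening. The depth image and the missing table contact both show it, while x and y agree. I'll use that offset from here on.

```bash
python3 -m handwheel '[{"delta_pos":[0.1,1.4,-0.5],"yaw":0.12},{"delta_pos":[0.1,1.4,-0.5],"yaw":0.12},{"delta_pos":[0.1,1.4,-0.5],"yaw":0.12},{"delta_pos":[0.1,1.4,-0.5],"yaw":0.12},{"delta_pos":[0.1,1.4,-0.5],"yaw":0.12},{"delta_pos":[0.1,1.4,-0.5],"yaw":0.12},{"delta_pos":[0.1,1.4,-0.5],"yaw":0.12},{"delta_pos":[0.1,1.4,-0.5],"yaw":0.12},{"delta_pos":[0.1,1.3,-0.5],"yaw":0.12},{"delta_pos":[0.1,1.3,-0.5],"yaw":0.12}]' 0.4
python3 -m handwheel '[{"delta_pos":[0,0,-2],"yaw":0.12},{"delta_pos":[0,0,-2],"yaw":0.12},{"delta_pos":[0,0,-2],"yaw":0},{"delta_pos":[0,0,-2],"yaw":0},{"delta_pos":[0,0,-1],"yaw":0},{"delta_pos":[0,0,-0.5],"yaw":0},{"delta_pos":[0,0,0],"yaw":0},{"delta_pos":[0,0,0],"yaw":0}]' -
python3 -m handwheel '[{"delta_pos":[0,0,0],"yaw":0},{"delta_pos":[0,0,0],"yaw":0},{"delta_pos":[0,0,0],"yaw":0},{"delta_pos":[0,0,0],"yaw":0},{"delta_pos":[0,0,0],"yaw":0}]' -1
```

```text
clock: 12.82
eef_pos: [442.9, 312.4, 120.0]
tool_rot: [3.141, -0.0, 2.781]
force: [1.0, -1.0, -0.2]
width: 59.8
gripper_force: 0.0
clock: 13.48
eef_pos: [443.1, 312.3, 25.8]
tool_rot: [3.141, 0.0, 3.014]
force: [0.1, 0.6, 0.6]
width: 59.8
gripper_force: 0.0
clock: 13.9
eef_pos: [443.3, 311.8, 26.2]
tool_rot: [3.141, 0.001, 3.014]
force: [-0.0, -1.4, 5.3]
width: 16.4
gripper_force: 58.5
```

```bash
python3 -m handwheel '[{"delta_pos":[-0.7,0.08,0],"yaw":0},{"delta_pos":[-0.7,0.08,0],"yaw":0},{"delta_pos":[-0.7,0.08,0],"yaw":0},{"delta_pos":[-0.7,0.09,0],"yaw":0},{"delta_pos":[-0.7,0.08,0],"yaw":0},{"delta_pos":[-0.7,0.09,0],"yaw":0},{"delta_pos":[-0.7,0.08,0],"yaw":0},{"delta_pos":[-0.7,0.09,0],"yaw":0},{"delta_pos":[-0.7,0.08,0],"yaw":0},{"delta_pos":[-0.7,0.09,0],"yaw":0}]' -
python3 -m handwheel '[{"delta_pos":[-0.1,0.01,0],"yaw":0},{"delta_pos":[0,0,0],"yaw":0},{"delta_pos":[0,0,0],"yaw":0}]' -
```

```text
clock: 14.73
eef_pos: [398.2, 317.4, 26.6]
tool_rot: [3.138, 0.032, 3.003]
force: [71.9, -5.3, -35.7]
width: 16.3
gripper_force: 59.4
clock: 14.98
eef_pos: [397.1, 317.5, 26.8]
tool_rot: [3.137, 0.031, 3.001]
force: [55.0, -4.2, -23.5]
width: 16.9
gripper_force: 60.9
```

```bash
python3 -m handwheel '[{"delta_pos":[0.5,-0.06,0],"yaw":0},{"delta_pos":[0,0,0],"yaw":0}]' - | sed -n '2p;4p'
python3 -m handwheel '[{"delta_pos":[0.5,-0.06,0],"yaw":0},{"delta_pos":[0,0,0],"yaw":0}]' - | sed -n '2p;4p'
```

```text
eef_pos: [397.1, 317.5, 26.7]
force: [44.5, -3.4, -15.7]
eef_pos: [397.2, 317.5, 26.6]
force: [32.4, -3.1, -9.1]
```

```bash
python3 -m handwheel '[{"delta_pos":[0.5,-0.06,0],"yaw":0},{"delta_pos":[0,0,0],"yaw":0}]' - | sed -n '2p;4p'
python3 -m handwheel '[{"delta_pos":[0.5,-0.06,0],"yaw":0},{"delta_pos":[0,0,0],"yaw":0}]' - | sed -n '2p;4p'
python3 -m handwheel '[{"delta_pos":[0,0,0],"yaw":0},{"delta_pos":[0,0,0],"yaw":0},{"delta_pos":[0,0,0],"yaw":0},{"delta_pos":[0,0,2],"yaw":0},{"delta_pos":[0,0,3],"yaw":0},{"delta_pos":[0,0,4],"yaw":0},{"delta_pos":[0,0,4],"yaw":0},{"delta_pos":[0,0,4],"yaw":0},{"delta_pos":[0,0,0],"yaw":0}]' 0.4
python3 - <<'E'
from h import *
im=get_image("top");P=cloud(im)
for b in((112,240,135,292),):
    q=P[b[1]:b[3],b[0]:b[2]].reshape(-1,3);m=abs(q[:,2]-76)<8;print(m.sum(),q[m].mean(0) if m.any() else '')
im2=get_image("side");save(im2,"s6.png",(230,270,380,390),5)
E
```

```text
eef_pos: [397.1, 317.5, 26.6]
force: [21.3, -2.2, -1.4]
eef_pos: [397.1, 317.5, 26.5]
force: [10.6, -1.2, 4.7]
clock: 16.4
eef_pos: [393.3, 322.3, 201.8]
tool_rot: [3.132, 0.007, 3.015]
force: [0.8, 1.9, 0.3]
width: 59.9
gripper_force: 0.0
78 [397.0495908  315.06562358  76.87543115]
```

View pics/s6.png

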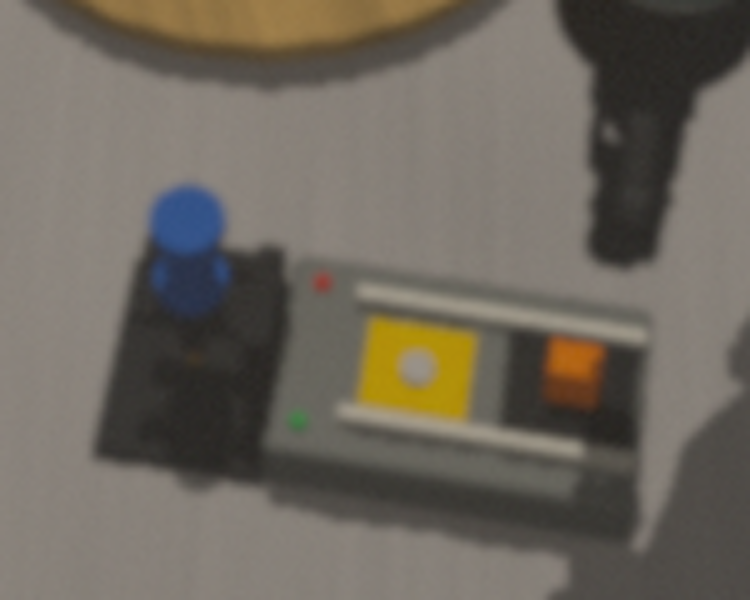

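```bash
python3 -m handwheel '[{"delta_pos":[3.6,-0.5,0],"yaw":0},{"delta_pos":[3.6,-0.5,0],"yaw":0},{"delta_pos":[3.6,-0.5,0],"yaw":0},{"delta_pos":[3.6,-0.5,0],"yaw":0},{"delta_pos":[3.5,-0.4,0],"yaw":0},{"delta_pos":[0,0,0],"yaw":0},{"delta_pos":[0,0,0],"yaw":0}]' 0.6
python3 - <<'E'
from h import *
im=get_image("side");print(ray(im,230+417/5,270+366/5,43))
hsv=cv2.cvtColor(im["color"],cv2.COLOR_RGB2HSV);P=cloud(im)
m=cv2.inRange(hsv,(105,150,40),(128,255,255));m[:300]=0;v,u=np.nonzero(m);q=P[v,u];k=abs(q[:,2]-149)<5;print("cap",((np.nanmax(q[k],0)+np.nanmin(q[k],0))/2).round(1),k.sum())
im=get_image("top");P=cloud(im)
q=P[215:262,95:165];w=cv2.inRange(cv2.cvtColor(im["color"],cv2.COLOR_RGB2HSV),(20,120,60),(34,255,255));w[:,170:]=0;w[:215]=0
v,u=np.nonzero(w);print("yellow top",len(v),ray(im,(u.min()+u.max())/2,(v.min()+v.max())/2,40))
g=im["color"].astype(int);h=(g.max(2)-g.min(2)<25)&(w*0==0)
v0,v1,u0,u1=v.min()+2,v.max()-2,u.min()+2,u.max()-2
vv,uu=np.nonzero((g.max(2)-g.min(2))[v0:v1,u0:u1]<60);print("stud",len(vv),ray(im,uu.mean()+u0,vv.mean()+v0,43) if len(vv) else "")
E
```

```text
clock: 17.08
eef_pos: [571.0, 292.4, 192.1]
tool_rot: [-3.139, -0.004, 3.011]
force: [-0.6, 0.2, 0.1]
width: 68.3
gripper_force: 0.0
[464.73086779 310.14044739  43.        ]
cap [577.9 298.4 149.7] 13Traceback (most recent call last):
  File "<stdin>", line 7, in <module>
    return umr_minimum(a, axis, None, out, keepdims, initial, where)
ValueError: zero-size array to reduction operation minimum which has no identity
```

```bash
python3 -m handwheel '[{"delta_pos":[0.1,0.4,0],"yaw":0},{"delta_pos":[0,0,0],"yaw":0},{"delta_pos":[0,0,-3.0],"yaw":0},{"delta_pos":[0,0,-3],"yaw":0},{"delta_pos":[0,0,-3],"yaw":0},{"delta_pos":[0,0,-2],"yaw":0},{"delta_pos":[0,0,-1.5],"yaw":0},{"delta_pos":[0,0,0],"yaw":0},{"delta_pos":[0,0,0],"yaw":0}]' 0.6
python3 -m handwheel '[{"delta_pos":[0,0,0],"yaw":0},{"delta_pos":[0,0,0],"yaw":0},{"delta_pos":[0,0,0],"yaw":0},{"delta_pos":[0,0,0],"yaw":0},{"delta_pos":[0,0,0],"yaw":0}]' -1
```

```text
clock: 17.93
eef_pos: [571.3, 298.4, 70.4]
tool_rot: [-3.142, -0.001, 3.015]
force: [0.7, -0.3, 0.3]
width: 68.3
gripper_force: 0.0
clock: 18.35
eef_pos: [572.5, 298.3, 71.4]
tool_rot: [3.14, 0.002, 3.014]
force: [1.0, -0.9, 5.4]
width: 28.7
gripper_force: 82.0
```

```bash
python3 -m handwheel '[{"delta_pos":[0,0,0],"yaw":0},{"delta_pos":[0,0,0],"yaw":0},{"delta_pos":[0,0,0],"yaw":0},{"delta_pos":[0,0,0],"yaw":0},{"delta_pos":[0,0,0],"yaw":0}]' -1
python3 - <<'E'
from h import *
im=get_image("side");save(im,"s7.png",(225,275,325,365),8)
E
```

```text
clock: 18.77
eef_pos: [572.6, 298.4, 71.4]
tool_rot: [3.14, 0.002, 3.014]
force: [-0.1, -0.9, 5.1]
width: 28.7
gripper_force: 81.8
```

View pics/s7.png

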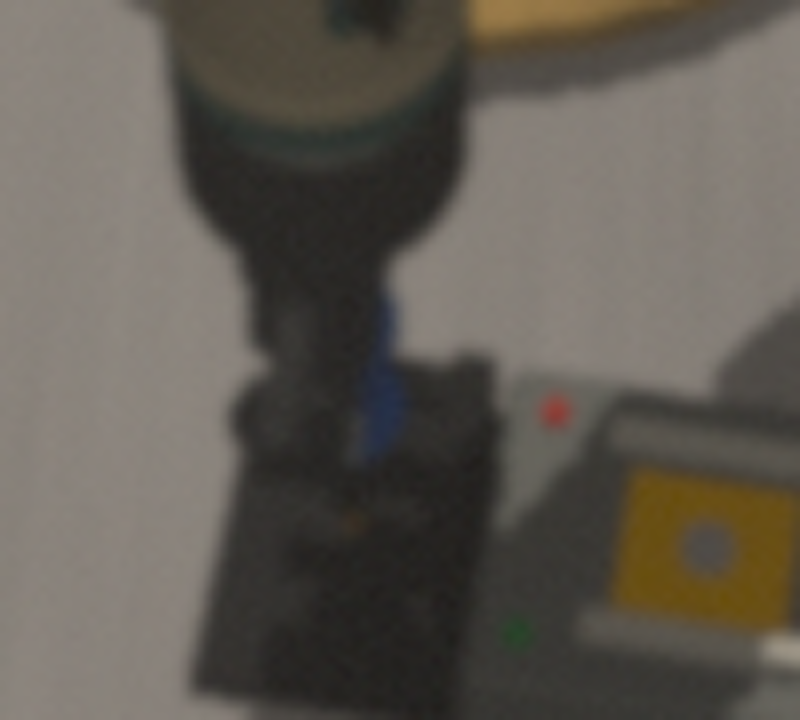

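```bash
python3 - <<'E'
from h import *
im=get_image("side")
print(ray(im,267.6,314.4,149),ray(im,230+187/5,270+222/5,149))
P=cloud(im);c=im["color"]
for u in (255,258,261,264,267,270,273,276): print(u,[P[v,u].round().astype(int).tolist()+c[v,u].tolist() for v in (316,320,324,328,332)])
X=status.read_state();print(X["eef_pos"],X["width"])
E
```

```text
[568.60651299 300.08014892 149.        ] [569.04126313 300.10321909 149.        ]
255 [[610, 223, -3, 113, 108, 101], [609, 235, 0, 134, 128, 120], [589, 354, 206, 76, 73, 69], [588, 361, 203, 51, 48, 47], [598, 312, 87, 75, 71, 68]]
258 [[584, 339, 211, 49, 47, 44], [583, 347, 209, 89, 87, 81], [-9223372036854775808, -9223372036854775808, -9223372036854775808, 55, 53, 50], [582, 361, 203, 55, 54, 50], [591, 315, 94, 44, 43, 40]]
261 [[578, 338, 210, 56, 54, 50], [577, 348, 213, 56, 53, 51], [577, 354, 207, 56, 54, 51], [576, 361, 202, 51, 50, 47], [584, 314, 93, 41, 40, 38]]
264 [[571, 340, 215, 45, 44, 42], [575, 317, 155, 44, 43, 39], [571, 348, 196, 50, 49, 46], [570, 362, 205, 41, 41, 38], [575, 328, 121, 41, 40, 37]]
267 [[568, 319, 177, 42, 39, 37], [567, 325, 171, 40, 39, 37], [568, 326, 155, 45, 42, 40], [567, 340, 164, 44, 44, 40], [567, 343, 151, 43, 41, 39]]
270 [[561, 322, 182, 41, 39, 39], [561, 324, 170, 42, 41, 45], [-9223372036854775808, -9223372036854775808, -9223372036854775808, 40, 42, 54], [564, 306, 98, 52, 53, 62], [564, 311, 89, 46, 48, 54]]
273 [[556, 305, 152, 56, 59, 74], [559, 287, 101, 44, 48, 60], [558, 297, 100, 40, 49, 71], [557, 305, 97, 37, 47, 69], [557, 310, 89, 35, 37, 38]]
276 [[557, 223, 2, 132, 127, 120], [552, 283, 93, 71, 68, 64], [552, 289, 86, 44, 43, 45], [555, 259, 9, 50, 50, 49], [550, 311, 92, 40, 38, 36]]
[572.5801343  298.36051724  71.42726503] 28.73397003916317<stdin>:5: RuntimeWarning: invalid value encountered in cast
```

```bash
python3 -m handwheel '[{"delta_pos":[0,0,0],"yaw":0},{"delta_pos":[0,0,0],"yaw":0},{"delta_pos":[-0.1,0,-0.1],"yaw":-0.12},{"delta_pos":[0,0,-0.1],"yaw":-0.12},{"delta_pos":[0,0,-0.1],"yaw":-0.12},{"delta_pos":[0,0,0],"yaw":0},{"delta_pos":[0,0,0],"yaw":0}]' 0.4
python3 - <<'E'
from h import *
im=get_image("side");save(im,"s8.png",(225,275,325,365),8)
E
python3 -m handwheel '[{"delta_pos":[0,0,0],"yaw":0},{"delta_pos":[0,0,0],"yaw":0},{"delta_pos":[0,0,0],"yaw":0},{"delta_pos":[0,0,0],"yaw":0},{"delta_pos":[0,0,0],"yaw":0},{"delta_pos":[0,0,0],"yaw":0}]' -1
```

```text
clock: 19.45
eef_pos: [570.5, 297.9, 67.1]
tool_rot: [-3.141, -0.0, 2.657]
force: [-0.8, 0.7, 0.1]
width: 59.7
gripper_force: 0.0
clock: 20.0
eef_pos: [570.9, 298.0, 67.4]
tool_rot: [3.141, 0.0, 2.654]
force: [1.0, 0.1, 0.6]
width: 28.4
gripper_force: 58.5
```

```bash
python3 -m handwheel '[{"delta_pos":[0,0,0],"yaw":0},{"delta_pos":[0,0,0],"yaw":0},{"delta_pos":[-0.1,0,-0.4],"yaw":0.0},{"delta_pos":[0,0,0],"yaw":0},{"delta_pos":[0,0,0],"yaw":0}]' 0.4
python3 -m handwheel '[{"delta_pos":[0,0,0],"yaw":0},{"delta_pos":[0,0,0],"yaw":0},{"delta_pos":[0,0,0],"yaw":0},{"delta_pos":[0,0,0],"yaw":0},{"delta_pos":[0,0,0],"yaw":0},{"delta_pos":[0,0,0],"yaw":0}]' -1
```

```text
clock: 20.42
eef_pos: [569.4, 297.7, 62.8]
tool_rot: [-3.141, -0.0, 2.654]
force: [-0.1, 0.2, -0.6]
width: 59.9
gripper_force: 0.0
clock: 20.92
eef_pos: [570.0, 298.2, 63.5]
tool_rot: [3.141, 0.0, 2.654]
force: [0.5, 0.6, 1.7]
width: 27.4
gripper_force: 49.3
```

View pics/s8.png

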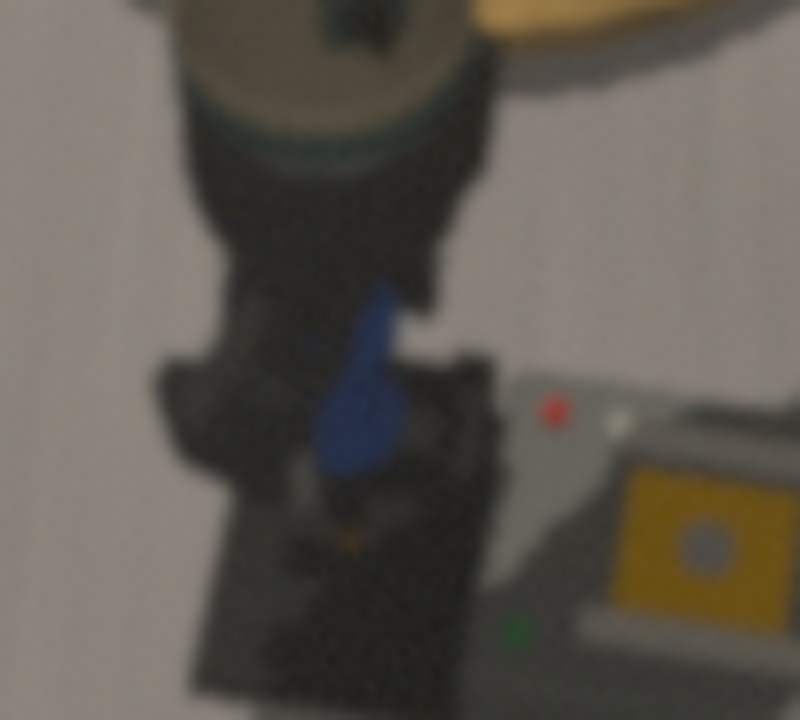

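```bash
python3 -m handwheel '[{"delta_pos":[0,0,0],"yaw":0},{"delta_pos":[0,0,0],"yaw":0},{"delta_pos":[0,0,0],"yaw":0},{"delta_pos":[0,0,0],"yaw":0}]' -1
```

```text
clock: 21.25
eef_pos: [570.0, 298.2, 63.5]
tool_rot: [3.141, 0.0, 2.654]
force: [0.9, 1.4, 3.2]
width: 27.2
gripper_force: 49.4
```

```bash
python3 -m handwheel '[{"delta_pos":[0,0,0],"yaw":0},{"delta_pos":[0,0,0],"yaw":0},{"delta_pos":[0,0,0.1],"yaw":-0.12},{"delta_pos":[0,0,0.1],"yaw":-0.12},{"delta_pos":[0,0,0],"yaw":-0.12},{"delta_pos":[0,0,0],"yaw":-0.12},{"delta_pos":[0,0,0],"yaw":-0.12},{"delta_pos":[0,0,0],"yaw":0},{"delta_pos":[0,0,0],"yaw":0}]' 0.4
python3 -m handwheel '[{"delta_pos":[0,0,0],"yaw":0},{"delta_pos":[0,0,0],"yaw":0},{"delta_pos":[0,0,0],"yaw":0},{"delta_pos":[0,0,0],"yaw":0},{"delta_pos":[0,0,0],"yaw":0},{"delta_pos":[0,0,0],"yaw":0}]' -1
```

```text
clock: 22.0
eef_pos: [569.4, 297.8, 65.0]
tool_rot: [-3.141, 0.0, 2.057]
force: [-1.1, -0.1, -0.1]
width: 59.6
gripper_force: 0.0
clock: 22.5
eef_pos: [569.8, 297.9, 65.3]
tool_rot: [3.142, -0.0, 2.054]
force: [-0.2, 0.8, -0.4]
width: 27.9
gripper_force: 56.9
```

```bash
python3 - <<'E'
from h import *
im=get_image("side");c=im["color"][285:350,235:315].astype(float)
c=np.clip(255*(c/255)**0.5,0,255).astype(np.uint8)
im["color"]=c;save(im,"s9.png",None,9)
X=[569.8,297.9]
for z in(90,96,99,137,141,149): print(z,(proj(im,X+[z])[0]-[235,285])*9)
E
```

```text
90 [295.52539933 372.70370716]
96 [294.89666025 361.27519958]
99 [294.58043951 355.52729687]
137 [290.46478739 280.71763002]
141 [290.01931934 272.62041593]
149 [289.12115151 256.29453755]
```

View pics/s9.png

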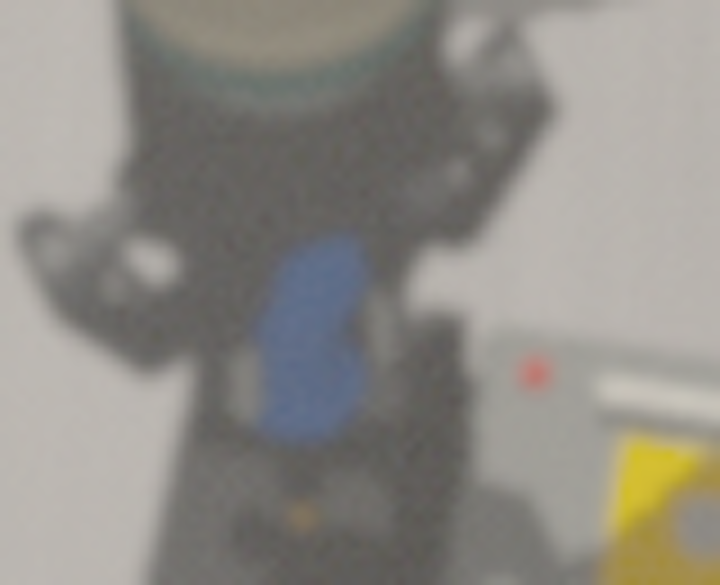

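```bash
python3 -m handwheel '[{"delta_pos":[0,0,0],"yaw":0},{"delta_pos":[0,0,0],"yaw":0},{"delta_pos":[0,0,0],"yaw":0},{"delta_pos":[0.1,0,1],"yaw":0},{"delta_pos":[0,0,1],"yaw":0},{"delta_pos":[0,0,0],"yaw":0},{"delta_pos":[0,0,0],"yaw":0}]' 0.4
python3 -m handwheel '[{"delta_pos":[0,0,0],"yaw":0},{"delta_pos":[0,0,0],"yaw":0},{"delta_pos":[0,0,0],"yaw":0},{"delta_pos":[0,0,0],"yaw":0},{"delta_pos":[0,0,0],"yaw":0},{"delta_pos":[0,0,0],"yaw":0}]' -1
```

```text
clock: 23.13
eef_pos: [571.6, 298.5, 86.7]
tool_rot: [3.139, -0.0, 2.054]
force: [-0.4, 0.4, -0.4]
width: 59.9
gripper_force: 0.0
clock: 23.63
eef_pos: [570.6, 297.8, 85.4]
tool_rot: [-3.141, 0.0, 2.054]
force: [-0.4, -1.9, 4.4]
width: 31.9
gripper_force: 59.0
```

```bash
python3 -m handwheel '[{"delta_pos":[0,0,0],"yaw":0},{"delta_pos":[0,0,0],"yaw":0},{"delta_pos":[0,0,0],"yaw":0.12},{"delta_pos":[0,0,-0.5],"yaw":0.12},{"delta_pos":[0,0,-0.5],"yaw":0.12},{"delta_pos":[0,0,-0.5],"yaw":0.12},{"delta_pos":[0,0,-0.5],"yaw":0.12},{"delta_pos":[0,0,-0.1],"yaw":0.12},{"delta_pos":[0,0,0],"yaw":0.12},{"delta_pos":[-0.1,0,0],"yaw":0.12}]' 0.4
python3 -m handwheel '[{"delta_pos":[0,0,0],"yaw":0},{"delta_pos":[0,0,0],"yaw":0},{"delta_pos":[0,0,0],"yaw":0},{"delta_pos":[0,0,0],"yaw":0},{"delta_pos":[0,0,0],"yaw":0},{"delta_pos":[0,0,0],"yaw":0},{"delta_pos":[0,0,0],"yaw":0}]' -1
```

```text
clock: 24.47
eef_pos: [569.8, 297.9, 63.7]
tool_rot: [3.142, -0.0, 3.019]
force: [-0.6, -0.2, -0.1]
width: 60.1
gripper_force: 0.0
clock: 25.05
eef_pos: [569.7, 297.9, 64.2]
tool_rot: [-3.141, 0.0, 3.013]
force: [0.5, 0.0, -0.9]
width: 27.1
gripper_force: 51.6
```

```bash
python3 -m handwheel '[{"delta_pos":[0,0,0.5],"yaw":0},{"delta_pos":[0,0,1],"yaw":0},{"delta_pos":[0,0,1],"yaw":0},{"delta_pos":[0,0,1.5],"yaw":0},{"delta_pos":[0,0,1.5],"yaw":0},{"delta_pos":[0,0,1.5],"yaw":0},{"delta_pos":[0,0,1.5],"yaw":0},{"delta_pos":[0,0,1.5],"yaw":0},{"delta_pos":[0,0,0.5],"yaw":0},{"delta_pos":[0,0,0],"yaw":0}]' -
python3 - <<'E'
from h import *
s=status.read_state();T=s["eef_pos"];print(T)
im=get_image("side");c=im["color"];P=cloud(im)
for z in (T[2]-49,T[2]+26,T[2]+80):print(z,proj(im,[T[0],T[1],z])[0])
hsv=cv2.cvtColor(c,cv2.COLOR_RGB2HSV);m=cv2.inRange(hsv,(105,90,30),(128,255,255));m[:240]=0;m[400:]=0;m[:,:230]=0;m[:,300:]=0
v,u=np.nonzero(m);print(len(v),v.min(),v.max())
for r in range(v.min(),v.max()+1,3):
    k=u[v==r]; 
    if len(k):
        q=P[r,k];print(r,k.min(),k.max(),np.nanmedian(q,0).round())
E
```

```text
clock: 25.88
eef_pos: [570.8, 298.9, 171.7]
tool_rot: [3.139, 0.003, 3.014]
force: [0.0, -0.2, -1.7]
width: 27.4
gripper_force: 51.7
[570.75922988 298.90252683 171.74269885]
122.74269885042892 [266.98445072 319.74624043]
197.74269885042892 [266.00381338 302.38408718]
251.74269885042892 [265.23150456 288.71038369]
5 300 303
300 271 271 [560. 297. 205.]
303 271 271 [560. 304. 206.]
```

```bash
python3 - <<'E'
from h import *
im=get_image("side");c=im["color"];P=cloud(im)
for v in range(298,330,2): print(v,[(P[v,u].round().tolist(),c[v,u].tolist()) for u in (264,266,268,270)])
E
```

```text
298 [([568.0, 347.0, 296.0], [48, 46, 44]), ([567.0, 322.0, 255.0], [46, 43, 41]), ([563.0, 325.0, 260.0], [45, 42, 39]), ([562.0, 302.0, 221.0], [45, 44, 50])]
300 [([567.0, 354.0, 302.0], [50, 48, 44]), ([567.0, 326.0, 253.0], [46, 45, 41]), ([563.0, 327.0, 256.0], [42, 39, 37]), ([562.0, 302.0, 214.0], [41, 42, 49])]
302 [([567.0, 360.0, 304.0], [43, 42, 40]), ([565.0, 346.0, 281.0], [43, 40, 38]), ([563.0, 328.0, 249.0], [45, 44, 42]), ([562.0, 301.0, 204.0], [47, 50, 58])]
304 [([567.0, 363.0, 302.0], [43, 41, 39]), ([565.0, 349.0, 279.0], [43, 41, 38]), ([564.0, 320.0, 228.0], [53, 51, 48]), ([562.0, 305.0, 203.0], [54, 55, 62])]
306 [([567.0, 364.0, 296.0], [44, 41, 39]), ([565.0, 349.0, 271.0], [43, 40, 38]), ([562.0, 339.0, 254.0], [54, 54, 51]), ([561.0, 311.0, 206.0], [56, 56, 64])]
308 [([572.0, 324.0, 218.0], [46, 42, 40]), ([565.0, 348.0, 261.0], [44, 41, 39]), ([565.0, 319.0, 210.0], [62, 61, 58]), ([574.0, 200.0, 1.0], [86, 84, 85])]
310 [([576.0, 302.0, 170.0], [68, 65, 61]), ([571.0, 305.0, 177.0], [44, 41, 37]), ([567.0, 302.0, 172.0], [67, 64, 60]), ([573.0, 207.0
[... 749 characters left out ...]
]), ([571.0, 282.0, 90.0], [59, 52, 41]), ([566.0, 283.0, 93.0], [56, 54, 51])]
322 [([580.0, 285.0, 85.0], [48, 44, 41]), ([575.0, 287.0, 90.0], [56, 49, 42]), ([570.0, 286.0, 88.0], [53, 47, 40]), ([566.0, 287.0, 90.0], [49, 46, 43])]
324 [([585.0, 250.0, 10.0], [50, 47, 46]), ([580.0, 247.0, 4.0], [49, 49, 45]), ([575.0, 249.0, 9.0], [48, 47, 45]), ([570.0, 249.0, 9.0], [45, 43, 40])]
326 [([584.0, 255.0, 10.0], [51, 51, 47]), ([579.0, 255.0, 9.0], [51, 49, 47]), ([574.0, 256.0, 12.0], [50, 49, 45]), ([570.0, 254.0, 9.0], [52, 49, 47])]
328 [([584.0, 260.0, 8.0], [50, 49, 46]), ([579.0, 262.0, 12.0], [53, 51, 47]), ([574.0, 260.0, 9.0], [51, 49, 46]), ([569.0, 261.0, 12.0], [48, 47, 45])]
```

```bash
python3 -m handwheel '[{"delta_pos":[-1.5,0.2,0],"yaw":0},{"delta_pos":[-2.5,0.2,0],"yaw":0},{"delta_pos":[-2.5,0.3,0],"yaw":0},{"delta_pos":[-2.5,0.2,0],"yaw":0},{"delta_pos":[-1.4,0.1,0],"yaw":0},{"delta_pos":[0,0,-2],"yaw":0},{"delta_pos":[0,0,-2],"yaw":0},{"delta_pos":[0,0,-2],"yaw":0},{"delta_pos":[0,0,-0.9],"yaw":0},{"delta_pos":[0,0,0],"yaw":0}]' -
python3 - <<'E'
from h import *
s=status.read_state();T=s["eef_pos"];print(T,s["width"])
im=get_image("side");c=im["color"];P=cloud(im);t=np.array([T[0]+1,T[1]+1,T[2]-49]);print("tip exp",t,proj(im,t)[0],"stud exp",proj(im,[466.3,309.6,43])[0])
cr=c[320:360,295:335];cv2.imwrite("pics/s10.png",cv2.resize(cr,None,fx=14,fy=14,interpolation=cv2.INTER_CUBIC)[:,:,::-1])
E
```

```text
clock: 26.82
eef_pos: [464.1, 306.3, 97.7]
tool_rot: [-3.138, -0.004, 3.014]
force: [-1.1, -0.4, -1.8]
width: 27.7
gripper_force: 52.0
[464.131383   306.34810999  97.65117739] 27.7097082805487
tip exp [465.131383   307.34810999  48.65117739] [313.33935993 340.94773727] stud exp [312.72145639 342.94697331]
```

View pics/s10.png

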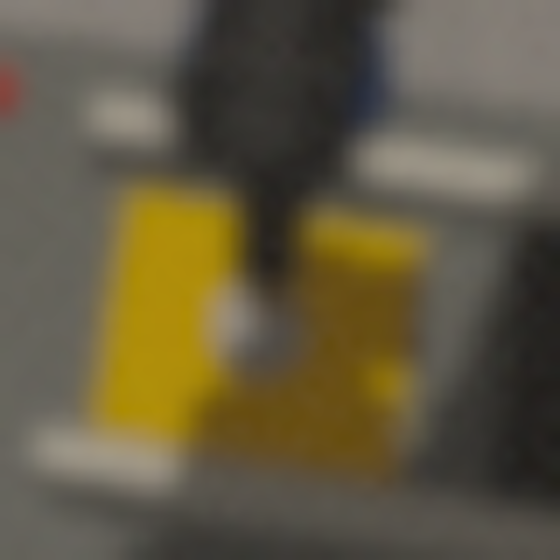

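```bash
python3 -m handwheel '[{"delta_pos":[0.25,0.25,0],"yaw":0},{"delta_pos":[0,0,-0.3],"yaw":0},{"delta_pos":[0,0,-0.3],"yaw":0},{"delta_pos":[0,0,-0.2],"yaw":0},{"delta_pos":[0,0,0],"yaw":0},{"delta_pos":[0,0,0],"yaw":0}]' -
python3 -m handwheel '[{"delta_pos":[0,0,0],"yaw":0},{"delta_pos":[0,0,0],"yaw":0}]' -
```

```text
clock: 27.37
eef_pos: [468.2, 310.3, 92.3]
tool_rot: [-3.141, -0.0, 3.014]
force: [0.5, -0.4, -1.9]
width: 27.7
gripper_force: 52.0
clock: 27.53
eef_pos: [468.3, 310.5, 92.4]
tool_rot: [3.141, 0.0, 3.014]
force: [-0.7, -0.3, -2.0]
width: 27.7
gripper_force: 52.0
```

```bash
python3 -m handwheel '[{"delta_pos":[-0.15,-0.1,-0.1],"yaw":0},{"delta_pos":[0,0,-0.2],"yaw":0},{"delta_pos":[0,0,0],"yaw":0},{"delta_pos":[0,0,0],"yaw":0},{"delta_pos":[0,0,0],"yaw":0}]' -
python3 - <<'E'
from h import *
f=[]
for i in range(4):
    get_image("side");s=status.read_state();f.append(s["force"][2])
print(f,s["eef_pos"])
E
```

```text
clock: 27.95
eef_pos: [466.8, 309.6, 89.4]
tool_rot: [3.141, 0.0, 3.014]
force: [0.7, 0.8, -0.0]
width: 27.5
gripper_force: 51.8
[np.float64(-0.7131305694410386), np.float64(0.4835121103486716), np.float64(0.21920395768959364), np.float64(0.018725231743356344)] [466.84329004 309.53825874  89.34659808]
```

```bash
python3 -m handwheel '[{"delta_pos":[0,0,0],"yaw":0},{"delta_pos":[0,0,0],"yaw":0},{"delta_pos":[0,0,0],"yaw":0},{"delta_pos":[0,0,0],"yaw":0},{"delta_pos":[0,0,0],"yaw":0},{"delta_pos":[0,0,0],"yaw":0},{"delta_pos":[0,0,0],"yaw":0},{"delta_pos":[0,0,0],"yaw":0},{"delta_pos":[0,0,0],"yaw":0},{"delta_pos":[0,0,0],"yaw":0}]' -
python3 - <<'E'
from h import *
a=[]
for n in("side","top"):
    im=get_image(n);P=cloud(im);h=cv2.cvtColor(im["color"],cv2.COLOR_RGB2HSV)
    x,y=(295,318) if n=="side" else (102,250)
    c=im["color"];g=c[325:365,290:345] if n=="side" else c[195:290,100:160]
    # any bright green/red indicator lamps
    gg=cv2.inRange(cv2.cvtColor(g,cv2.COLOR_RGB2HSV),(45,120,100),(75,255,255));rr=cv2.inRange(cv2.cvtColor(g,cv2.COLOR_RGB2HSV),(0,150,120),(8,255,255))
    print(n,gg.sum()//255,rr.sum()//255,g[gg>0].mean(0) if gg.any() else "")
s=status.read_state();print(s["force"])
E
```

```text
clock: 28.98
eef_pos: [466.8, 309.5, 89.3]
tool_rot: [3.141, -0.0, 3.014]
force: [0.7, -0.5, 0.5]
width: 27.4
gripper_force: 51.8
side 0 1 
top 1 1 [ 44. 103.  56.]
[0.70060387 0.70881385 0.21852219]
```

```bash
cat >> h.py <<'E'
REF=dict(bottle=(553.7,-162.5,118),candlestick=(448,-83,135),teacup=(495.5,36,85),fan=(622.8,33.8,81),bell=(657.8,-93.2,111))
def props(R=22,band=6):
    ims={n:get_image(n) for n in("top","side")}; PS={n:cloud(i) for n,i in ims.items()}
    for t,(x,y,h) in REF.items():
        o=[]
        for n,P in PS.items():
            m=(np.hypot(P[...,0]-x,P[...,1]-y)<(R if t!="teacup" else 40))&(abs(P[...,2]-h)<band)
            q=P[m]; o.append((n,int(m.sum()),((q.max(0)+q.min(0))/2).round(1).tolist() if len(q) else None,q.mean(0).round(1).tolist() if len(q) else None))
        print(t,*o)
    s=status.read_state();print(s["eef_pos"].round(1),s["force"].round(1),round(s["width"],1),round(s["clock"],1))
E
python3 -m handwheel '[{"delta_pos":[0,0,1],"yaw":0},{"delta_pos":[0,0,2.5],"yaw":0},{"delta_pos":[0,0,3],"yaw":0},{"delta_pos":[0,0,3],"yaw":0},{"delta_pos":[0,0,3],"yaw":0},{"delta_pos":[0,0,0],"yaw":0},{"delta_pos":[0,0,0],"yaw":0}]' - | sed -n 2p
python3 -c "
from h import *
props()"
```

```text
eef_pos: [467.3, 309.8, 216.2]
bottle ('top', 85, [553.2, -163.1, 117.2], [553.8, -163.1, 116.4]) ('side', 56, [554.2, -158.5, 118.3], [553.6, -159.1, 116.8])
candlestick ('top', 87, [447.7, -83.1, 134.5], [447.8, -83.6, 133.4]) ('side', 0, None, None)
teacup ('top', 134, [494.8, 35.8, 84.6], [495.3, 37.1, 84.5]) ('side', 61, [516.5, 38.9, 84.7], [517.8, 39.2, 85.1])
fan ('top', 51, [622.6, 33.3, 80.4], [622.3, 33.2, 79.8]) ('side', 50, [622.5, 36.0, 80.8], [622.5, 38.5, 80.6])
bell ('top', 48, [659.1, -94.0, 110.5], [657.8, -93.5, 110.3]) ('side', 37, [657.0, -91.5, 110.7], [657.5, -89.2, 111.0])
[466.2 308.3 213.6] [ 0.9  0.4 -1.3] 27.8 29.8
```

```bash
python3 -m handwheel '[{"delta_pos":[0.4,-2,0],"yaw":0},{"delta_pos":[0.6,-3,0],"yaw":0},{"delta_pos":[0.7,-4,0],"yaw":0},{"delta_pos":[0.7,-4,0],"yaw":0},{"delta_pos":[0.7,-4,0],"yaw":0},{"delta_pos":[0.7,-4,0],"yaw":0},{"delta_pos":[0.7,-4,0],"yaw":0},{"delta_pos":[0.7,-4,0],"yaw":0},{"delta_pos":[0.7,-4,0],"yaw":0},{"delta_pos":[0.7,-4,0],"yaw":0}]' - | sed -n 2p
python3 -m handwheel '[{"delta_pos":[0.7,-4,0],"yaw":0},{"delta_pos":[0.7,-3,0],"yaw":0},{"delta_pos":[0.6,-2,0],"yaw":0},{"delta_pos":[0.4,-1,0],"yaw":0},{"delta_pos":[0,0,0],"yaw":0},{"delta_pos":[0,0,0],"yaw":0},{"delta_pos":[0,0,0],"yaw":0}]' -
python3 -c "
from h import *
props()"
```

```text
eef_pos: [531.4, -62.9, 212.7]
clock: 31.18
eef_pos: [556.3, -157.8, 214.0]
tool_rot: [3.14, -0.001, 3.017]
force: [0.4, -0.3, -1.5]
width: 27.6
gripper_force: 52.1
bottle ('top', 68, [553.2, -163.1, 118.1], [551.5, -161.8, 116.1]) ('side', 59, [554.3, -160.1, 117.7], [553.8, -158.6, 116.8])
candlestick ('top', 87, [447.8, -83.1, 133.7], [447.9, -83.9, 133.1]) ('side', 63, [448.4, -80.1, 134.4], [447.8, -79.2, 134.7])
teacup ('top', 133, [494.8, 35.8, 84.3], [496.1, 36.7, 84.8]) ('side', 161, [495.2, 37.1, 84.7], [495.0, 36.9, 84.3])
fan ('top', 55, [622.9, 33.4, 79.3], [622.1, 33.6, 79.4]) ('side', 47, [622.7, 36.1, 81.1], [622.8, 37.7, 80.4])
bell ('top', 44, [658.9, -94.1, 109.7], [658.1, -93.8, 110.2]) ('side', 35, [657.5, -90.6, 110.4], [657.3, -90.2, 110.3])
[ 556.6 -158.1  214.4] [ 0.5  0.  -1.9] 27.5 31.3
```

```bash
cat >> h.py <<'E'
def tip():
    T=status.read_state()["eef_pos"]
    for n in("side","top"):
        P=cloud(get_image(n)); 
        for a,b in((-30,-5),(-48,-30),(-60,-46)):
            m=(abs(P[...,0]-T[0])<14)&(abs(P[...,1]-T[1])<16)&(P[...,2]>T[2]+a)&(P[...,2]<T[2]+b); q=P[m]
            print(n,(a,b),int(m.sum()),(np.median(q,0)-T).round(1) if len(q) else "", (q[:,2].min()-T[2]).round(1) if len(q) else "")
E
python3 -m handwheel '[{"delta_pos":[-0.3,-0.4,-1],"yaw":0},{"delta_pos":[0,0,-1],"yaw":0},{"delta_pos":[0,0,-1],"yaw":0},{"delta_pos":[0,0,0],"yaw":0},{"delta_pos":[0,0,0],"yaw":0},{"delta_pos":[0,0,0],"yaw":0}]' - |sed -n '2p;4p'
python3 -c "
from h import *
tip()
print(status.read_state()['eef_pos'])"
```

```text
eef_pos: [553.9, -164.3, 184.2]
force: [0.5, -0.7, -0.8]
side (-30, -5) 34 [  1.6   5.  -17.4] -29.7
side (-48, -30) 8 [  3.1   4.8 -38.6] -47.9
side (-60, -46) 2 [  3.3   1.8 -47.4] -47.9
top (-30, -5) 0  
top (-48, -30) 0  
top (-60, -46) 0  
[ 554.19570293 -164.4089588   184.63907424]
```

```bash
python3 -m handwheel '[{"delta_pos":[-0.2,0.25,0],"yaw":0},{"delta_pos":[0,0,-0.5],"yaw":0},{"delta_pos":[0,0,-0.5],"yaw":0},{"delta_pos":[0,0,-0.4],"yaw":0},{"delta_pos":[0,0,0],"yaw":0},{"delta_pos":[0,0,0],"yaw":0}]' - |sed -n '2p;4p'
python3 -m handwheel '[{"delta_pos":[0,0,-0.3],"yaw":0},{"delta_pos":[0,0,-0.25],"yaw":0},{"delta_pos":[0,0,0],"yaw":0},{"delta_pos":[0,0,0],"yaw":0},{"delta_pos":[0,0,0],"yaw":0}]' - |sed -n '2p;4p'
python3 -c "
from h import *
f=[]
for i in range(5):
    get_image('side');f.append(status.read_state()['force'][2])
print(np.round(f,1),np.mean(f))"
```

```text
eef_pos: [551.5, -162.1, 169.8]
force: [0.1, 0.4, -0.4]
eef_pos: [552.0, -162.0, 165.0]
force: [0.6, -0.2, 0.3]
[ 0.1 -0.5 -1.2 -0.2 -0.5] -0.43460068437468297
```

```bash
python3 -m handwheel '[{"delta_pos":[0,0,-0.07],"yaw":0},{"delta_pos":[0,0,0],"yaw":0},{"delta_pos":[0,0,0],"yaw":0},{"delta_pos":[0,0,0],"yaw":0},{"delta_pos":[0,0,0],"yaw":0},{"delta_pos":[0,0,0],"yaw":0},{"delta_pos":[0,0,0],"yaw":0},{"delta_pos":[0,0,0],"yaw":0},{"delta_pos":[0,0,0],"yaw":0},{"delta_pos":[0,0,0],"yaw":0}]' - |sed -n '2p;4,5p'
python3 -c "
from h import *
f=[]
for i in range(8):
    get_image('side');f.append(status.read_state()['force'][2])
print(np.round(f,1),np.mean(f))"
python3 -m handwheel '[{"delta_pos":[0,0,0],"yaw":0},{"delta_pos":[0,0,0],"yaw":0},{"delta_pos":[0,0,0],"yaw":0},{"delta_pos":[0,0,1],"yaw":0},{"delta_pos":[0,0,2],"yaw":0},{"delta_pos":[0,0,2.2],"yaw":0},{"delta_pos":[0,0,0],"yaw":0},{"delta_pos":[0,0,0],"yaw":0},{"delta_pos":[0,0,0],"yaw":0}]' - |sed -n '2p;4,5p'
python3 -c "
from h import *
props();tip()"
```

```text
eef_pos: [551.8, -162.0, 164.1]
force: [1.0, 0.2, 0.6]
width: 27.7
[ 0.8  0.1 -0.   1.1 -0.1 -0.8  0.9  0.1] 0.25811798308372325
eef_pos: [551.0, -162.5, 215.7]
force: [-0.2, -0.0, -2.0]
width: 27.4
bottle ('top', 58, [552.3, -161.7, 116.8], [551.0, -160.5, 116.5]) ('side', 55, [554.2, -160.9, 118.0], [554.1, -159.0, 117.2])
candlestick ('top', 90, [447.7, -83.1, 134.6], [447.8, -83.7, 133.3]) ('side', 60, [448.3, -79.8, 135.1], [448.1, -79.6, 134.2])
teacup ('top', 134, [494.7, 35.7, 84.3], [496.1, 36.6, 84.6]) ('side', 159, [495.2, 37.4, 84.9], [494.9, 37.2, 84.4])
fan ('top', 50, [621.8, 33.4, 80.8], [622.1, 33.8, 79.7]) ('side', 47, [622.5, 35.4, 80.7], [622.8, 38.1, 81.0])
bell ('top', 48, [658.2, -94.0, 109.6], [657.6, -93.3, 109.6]) ('side', 35, [657.1, -90.1, 111.5], [657.6, -89.9, 110.8])
[ 550.8 -162.3  215.1] [-0.6 -0.7 -1.1] 27.6 35.1
side (-30, -5) 35 [  1.8   5.9 -18.8] -29.7
side (-48, -30) 9 [  4.6   5.2 -36.4] -46.5
side (-60, -46) 2 [  3.4   2.6 -46.4] -46.5
top (-30, -5) 0  
top (-48, -30) 0  
top (-60, -46) 0
```

```bash
python3 -m handwheel '[{"delta_pos":[-2,1.5,0],"yaw":0},{"delta_pos":[-2.5,2,0],"yaw":0},{"delta_pos":[-2.5,2,0],"yaw":0},{"delta_pos":[-2.2,1.7,0],"yaw":0},{"delta_pos":[-1.2,0.8,-1],"yaw":0},{"delta_pos":[0,0,-0.5],"yaw":0},{"delta_pos":[0,0,0],"yaw":0},{"delta_pos":[0,0,0],"yaw":0},{"delta_pos":[0,0,0],"yaw":0}]' - |sed -n '2p;4,5p'
python3 -c "
from h import *
props();tip()"
```

```text
eef_pos: [449.0, -82.6, 201.1]
force: [-0.4, -0.9, -1.1]
width: 27.7
bottle ('top', 46, [553.3, -165.7, 117.1], [556.5, -167.0, 116.2]) ('side', 57, [554.2, -161.2, 117.0], [553.6, -159.5, 116.9])
candlestick ('top', 0, None, None) ('side', 62, [448.2, -80.7, 135.0], [447.7, -79.7, 133.9])
teacup ('top', 133, [494.8, 35.8, 84.3], [495.7, 36.5, 84.7]) ('side', 164, [495.2, 37.1, 84.6], [495.4, 36.8, 84.4])
fan ('top', 53, [622.9, 33.4, 80.6], [622.3, 33.5, 80.2]) ('side', 48, [622.5, 36.0, 80.2], [622.4, 37.6, 79.8])
bell ('top', 50, [659.4, -94.0, 110.2], [657.5, -93.4, 110.0]) ('side', 37, [656.9, -90.4, 110.7], [657.5, -90.2, 110.5])
[448.7 -82.4 201.1] [-0.3  0.6 -1.2] 27.0 36.1
side (-30, -5) 31 [  3.3   5.9 -18.6] -29.0
side (-48, -30) 8 [  3.8   4.  -38.5] -47.4
side (-60, -46) 2 [  3.4   2.3 -46.9] -47.4
top (-30, -5) 0  
top (-48, -30) 0  
top (-60, -46) 0
```

```bash
python3 -m handwheel '[{"delta_pos":[-0.25,0.05,-0.5],"yaw":0},{"delta_pos":[0,0,-0.5],"yaw":0},{"delta_pos":[0,0,-0.4],"yaw":0},{"delta_pos":[0,0,-0.3],"yaw":0},{"delta_pos":[0,0,-0.25],"yaw":0},{"delta_pos":[0,0,0],"yaw":0},{"delta_pos":[0,0,0],"yaw":0},{"delta_pos":[0,0,0],"yaw":0},{"delta_pos":[0,0,0],"yaw":0},{"delta_pos":[0,0,0],"yaw":0}]' - |sed -n '2p;4,5p'
python3 -c "
from h import *
f=[]
for i in range(6):
    get_image('side');f.append(status.read_state()['force'][2])
print(np.round(f,1),np.mean(f))"
```

```text
eef_pos: [445.4, -81.6, 181.7]
force: [-0.5, -0.2, -0.2]
width: 27.4
[ 0.8  0.1  0.2 -0.2 -0.  -0. ] 0.13588032386330334
```

Contact is good (about 1.5 N). I'll hold, then lift and go on to the teacup.

```bash
python3 -m handwheel '[{"delta_pos":[0,0,0],"yaw":0},{"delta_pos":[0,0,0],"yaw":0},{"delta_pos":[0,0,0],"yaw":0},{"delta_pos":[0,0,0],"yaw":0},{"delta_pos":[0,0,0],"yaw":0},{"delta_pos":[0,0,0],"yaw":0},{"delta_pos":[0,0,0],"yaw":0},{"delta_pos":[0,0,0],"yaw":0},{"delta_pos":[0,0,0],"yaw":0},{"delta_pos":[0,0,0],"yaw":0}]' - |sed -n '2p;4,5p'
python3 -m handwheel '[{"delta_pos":[0,0,1],"yaw":0},{"delta_pos":[0,0,2],"yaw":0},{"delta_pos":[1,2,0],"yaw":0},{"delta_pos":[1.2,3,0],"yaw":0},{"delta_pos":[1.2,3,0],"yaw":0},{"delta_pos":[0.9,2.5,0],"yaw":0},{"delta_pos":[0.5,1.2,0],"yaw":0},{"delta_pos":[0,0,0],"yaw":0},{"delta_pos":[0,0,0],"yaw":0},{"delta_pos":[0,0,0],"yaw":0}]' - |sed -n '2p;4,5p'
python3 -c "
from h import *
props();tip()"
```

```text
eef_pos: [445.3, -81.6, 181.6]
force: [-0.2, -0.3, -0.1]
width: 27.8
eef_pos: [492.8, 34.2, 211.6]
force: [-0.4, -0.4, -1.2]
width: 27.3
bottle ('top', 89, [553.1, -163.0, 117.8], [553.9, -162.9, 115.7]) ('side', 56, [554.4, -161.6, 116.9], [553.8, -159.7, 116.7])
candlestick ('top', 91, [447.7, -83.1, 133.6], [447.9, -83.7, 133.3]) ('side', 61, [448.3, -81.2, 134.4], [448.0, -79.4, 134.8])
teacup ('top', 0, None, None) ('side', 157, [495.2, 37.9, 85.1], [495.0, 37.9, 84.8])
fan ('top', 48, [622.6, 33.4, 80.4], [622.3, 34.1, 80.0]) ('side', 46, [623.7, 34.3, 80.1], [623.1, 37.7, 79.9])
bell ('top', 47, [659.4, -94.0, 109.9], [657.7, -93.2, 109.9]) ('side', 33, [657.0, -90.2, 110.9], [658.1, -89.7, 111.7])
[492.8  33.8 211.5] [ 0.1 -1.  -2.5] 27.6 39.1
side (-30, -5) 30 [  1.6   5.9 -16. ] -29.4
side (-48, -30) 7 [  3.2   4.9 -37.2] -45.4
side (-60, -46) 1 [  0.7   1.7 -48.8] -48.8
top (-30, -5) 0  
top (-48, -30) 0  
top (-60, -46) 0
```

```bash
python3 -m handwheel '[{"delta_pos":[0.05,0.25,0],"yaw":0},{"delta_pos":[0,0,-2.5],"yaw":0},{"delta_pos":[0,0,-2.5],"yaw":0},{"delta_pos":[0,0,-2.5],"yaw":0},{"delta_pos":[0,0,-2],"yaw":0},{"delta_pos":[0,0,-1],"yaw":0},{"delta_pos":[0,0,0],"yaw":0},{"delta_pos":[0,0,0],"yaw":0},{"delta_pos":[0,0,0],"yaw":0}]' - |sed -n '2p;4,5p'
python3 -m handwheel '[{"delta_pos":[0,0,-0.6],"yaw":0},{"delta_pos":[0,0,-0.5],"yaw":0},{"delta_pos":[0,0,-0.3],"yaw":0},{"delta_pos":[0,0,-0.2],"yaw":0},{"delta_pos":[0,0,0],"yaw":0},{"delta_pos":[0,0,0],"yaw":0},{"delta_pos":[0,0,0],"yaw":0},{"delta_pos":[0,0,0],"yaw":0},{"delta_pos":[0,0,0],"yaw":0}]' - |sed -n '2p;4,5p'
python3 -c "
from h import *
f=[]
for i in range(6):
    get_image('side');f.append(status.read_state()['force'])
print(np.mean(f,0),status.read_state()['eef_pos'])"
```

```text
eef_pos: [494.8, 38.3, 107.7]
force: [1.0, -0.1, -1.3]
width: 27.4
eef_pos: [493.9, 37.9, 90.7]
force: [-0.0, -0.8, -0.2]
width: 27.4
[ 0.23800964 -0.55603853 -0.70491562] [493.80833454  37.92227997  90.61913124]
```

```bash
python3 -m handwheel '[{"delta_pos":[0,-0.1,-0.13],"yaw":0},{"delta_pos":[0,0,0],"yaw":0},{"delta_pos":[0,0,0],"yaw":0},{"delta_pos":[0,0,0],"yaw":0},{"delta_pos":[0,0,0],"yaw":0},{"delta_pos":[0,0,0],"yaw":0},{"delta_pos":[0,0,0],"yaw":0},{"delta_pos":[0,0,0],"yaw":0},{"delta_pos":[0,0,0],"yaw":0},{"delta_pos":[0,0,0],"yaw":0}]' - |sed -n '2p;4,5p'
python3 -c "
from h import *
f=[]
for i in range(6):
    get_image('side');f.append(status.read_state()['force'])
print(np.mean(f,0),status.read_state()['eef_pos'])"
python3 -m handwheel '[{"delta_pos":[0,0,0],"yaw":0},{"delta_pos":[0,0,0],"yaw":0},{"delta_pos":[0,0,0],"yaw":0},{"delta_pos":[0,0,0],"yaw":0},{"delta_pos":[0,0,0],"yaw":0}]' - |sed -n '2p;4,5p'
```

```text
eef_pos: [493.8, 37.0, 89.3]
force: [0.8, 1.0, 0.0]
width: 27.8
[-0.10394608  1.19836961  0.31109616] [493.7877266   36.93188286  89.28265748]
eef_pos: [493.8, 36.9, 89.3]
force: [0.1, 0.9, 0.2]
width: 27.4
```

```bash
python3 -m handwheel '[{"delta_pos":[0,0,1],"yaw":0},{"delta_pos":[0,0,2],"yaw":0},{"delta_pos":[0,0,3],"yaw":0},{"delta_pos":[0,0,3],"yaw":0},{"delta_pos":[0,0,2],"yaw":0},{"delta_pos":[1.5,0,0],"yaw":0},{"delta_pos":[3,0,0],"yaw":0},{"delta_pos":[3.5,-0.1,0],"yaw":0},{"delta_pos":[3,-0.1,0],"yaw":0},{"delta_pos":[1.6,0,0],"yaw":0}]' - |sed -n '2p;4,5p'
python3 -m handwheel '[{"delta_pos":[0,0,-1.5],"yaw":0},{"delta_pos":[0,0,-1.5],"yaw":0},{"delta_pos":[0,0,0],"yaw":0},{"delta_pos":[0,0,0],"yaw":0},{"delta_pos":[0,0,0],"yaw":0}]' - |sed -n '2p;4,5p'
python3 -c "
from h import *
props();tip()"
```

```text
eef_pos: [622.7, 33.7, 199.6]
force: [-0.2, 0.6, -1.1]
width: 27.2
eef_pos: [619.9, 34.9, 170.2]
force: [0.7, 0.5, -1.6]
width: 27.4
bottle ('top', 9, [561.8, -169.4, 114.2], [562.0, -170.6, 114.9]) ('side', 54, [554.2, -161.4, 118.0], [554.1, -159.7, 116.9])
candlestick ('top', 0, None, None) ('side', 62, [448.2, -82.2, 134.8], [448.0, -80.0, 134.1])
teacup ('top', 129, [495.0, 35.7, 84.2], [494.5, 38.7, 84.6]) ('side', 161, [495.2, 37.0, 84.9], [494.5, 38.1, 84.6])
fan ('top', 0, None, None) ('side', 47, [623.7, 34.2, 80.9], [622.6, 37.8, 80.4])
bell ('top', 44, [658.8, -94.0, 110.8], [658.2, -94.0, 110.8]) ('side', 0, None, None)
[620.2  35.  170.6] [-0.3 -0.3 -2. ] 27.5 43.9
side (-30, -5) 26 [  3.1   6.  -16.1] -27.6
side (-48, -30) 8 [  2.3   4.1 -40.3] -46.2
side (-60, -46) 1 [  2.4   4.9 -46.2] -46.2
top (-30, -5) 0  
top (-48, -30) 0  
top (-60, -46) 0
```

```bash
python3 -m handwheel '[{"delta_pos":[0.05,-0.05,-1.2],"yaw":0},{"delta_pos":[0,0,-1.2],"yaw":0},{"delta_pos":[0,0,-0.8],"yaw":0},{"delta_pos":[0,0,-0.5],"yaw":0},{"delta_pos":[0,0,-0.4],"yaw":0},{"delta_pos":[0,0,-0.2],"yaw":0},{"delta_pos":[0,0,0],"yaw":0},{"delta_pos":[0,0,0],"yaw":0},{"delta_pos":[0,0,0],"yaw":0},{"delta_pos":[0,0,0],"yaw":0}]' - |sed -n '2p;4,5p'
python3 -c "
from h import *
f=[]
for i in range(6):
    get_image('side');f.append(status.read_state()['force'])
print(np.mean(f,0),status.read_state()['eef_pos'])"
```

```text
eef_pos: [620.6, 34.3, 126.7]
force: [-0.0, -0.1, 0.4]
width: 27.7
[-0.39162499 -0.71017119  0.655742  ] [620.3715874   34.33533996 126.42675589]
```

```bash
python3 -m handwheel '[{"delta_pos":[0,0,0.05],"yaw":0},{"delta_pos":[0,0,0],"yaw":0},{"delta_pos":[0,0,0],"yaw":0},{"delta_pos":[0,0,0],"yaw":0},{"delta_pos":[0,0,0],"yaw":0},{"delta_pos":[0,0,0],"yaw":0},{"delta_pos":[0,0,0],"yaw":0},{"delta_pos":[0,0,0],"yaw":0},{"delta_pos":[0,0,0],"yaw":0},{"delta_pos":[0,0,0],"yaw":0}]' - |sed -n '2p;4,5p'
python3 -m handwheel '[{"delta_pos":[0,0,0],"yaw":0},{"delta_pos":[0,0,0],"yaw":0},{"delta_pos":[0,0,0],"yaw":0},{"delta_pos":[0,0,0],"yaw":0},{"delta_pos":[0,0,1],"yaw":0},{"delta_pos":[0,0,2],"yaw":0},{"delta_pos":[0,0,2.5],"yaw":0},{"delta_pos":[0,0,2],"yaw":0},{"delta_pos":[0,0,0],"yaw":0},{"delta_pos":[0,0,0],"yaw":0}]' - |sed -n '2p;4,5p'
python3 -c "
from h import *
props();tip()"
```

```text
eef_pos: [620.3, 34.5, 126.8]
force: [0.6, -1.1, 0.3]
width: 27.8
eef_pos: [621.0, 35.0, 203.2]
force: [0.1, -0.7, -2.4]
width: 27.3
bottle ('top', 36, [556.9, -165.7, 117.1], [557.9, -168.0, 115.9]) ('side', 55, [554.3, -161.9, 118.1], [554.0, -159.3, 117.2])
candlestick ('top', 0, None, None) ('side', 58, [448.3, -80.2, 134.9], [448.0, -80.0, 134.5])
teacup ('top', 100, [494.8, 37.1, 84.5], [491.2, 45.0, 84.3]) ('side', 153, [495.3, 37.4, 84.6], [494.6, 37.4, 84.7])
fan ('top', 0, None, None) ('side', 48, [622.6, 35.5, 80.6], [622.6, 37.6, 80.2])
bell ('top', 42, [658.8, -94.0, 110.4], [658.3, -94.0, 110.6]) ('side', 0, None, None)
[619.5  34.1 201. ] [-0.9 -0.4 -1.2] 27.4 46.9
side (-30, -5) 28 [  2.5   6.3 -16.7] -28.4
side (-48, -30) 8 [  2.6   4.7 -38.3] -45.3
side (-60, -46) 1 [  2.5  -0.6 -52.1] -52.1
top (-30, -5) 0  
top (-48, -30) 0  
top (-60, -46) 0
```

```bash
python3 -m handwheel '[{"delta_pos":[0.6,-2,0],"yaw":0},{"delta_pos":[0.9,-3,0],"yaw":0},{"delta_pos":[0.9,-3.2,0],"yaw":0},{"delta_pos":[0.8,-2.8,0],"yaw":0},{"delta_pos":[0.4,-1.6,-1],"yaw":0},{"delta_pos":[0,0,-1],"yaw":0},{"delta_pos":[0,0,0],"yaw":0},{"delta_pos":[0,0,0],"yaw":0},{"delta_pos":[0,0,0],"yaw":0}]' - |sed -n '2p;4,5p'
python3 -c "
from h import *
props();tip()"
```

```text
eef_pos: [655.9, -88.8, 181.7]
force: [1.0, 0.6, -1.4]
width: 27.6
bottle ('top', 64, [553.2, -160.6, 116.6], [552.2, -160.1, 116.1]) ('side', 58, [554.3, -160.5, 117.5], [553.8, -158.6, 117.1])
candlestick ('top', 90, [447.8, -83.1, 134.4], [447.8, -83.7, 133.1]) ('side', 61, [448.3, -81.4, 134.8], [447.9, -79.5, 134.4])
teacup ('top', 138, [494.8, 35.8, 84.6], [495.1, 37.6, 84.6]) ('side', 156, [495.2, 38.3, 84.8], [495.1, 36.1, 84.7])
fan ('top', 54, [622.9, 33.4, 80.6], [622.2, 33.6, 79.7]) ('side', 48, [622.6, 35.4, 80.4], [622.5, 38.0, 80.4])
bell ('top', 37, [656.6, -93.9, 111.1], [656.7, -93.7, 110.6]) ('side', 36, [657.2, -91.6, 111.1], [657.3, -89.9, 110.9])
[656.4 -89.4 182.3] [-0.3 -0.7 -1.1] 27.6 47.8
side (-30, -5) 32 [  1.9   5.1 -18. ] -30.0
side (-48, -30) 8 [  2.4   4.4 -39.4] -45.4
side (-60, -46) 0  
top (-30, -5) 1 [ -2.1   3.1 -25.4] -25.4
top (-48, -30) 2 [ -1.7   2.9 -32.6] -33.7
top (-60, -46) 0
```

```bash
python3 -m handwheel '[{"delta_pos":[-0.05,-0.3,-0.8],"yaw":0},{"delta_pos":[0,0,-0.7],"yaw":0},{"delta_pos":[0,0,-0.5],"yaw":0},{"delta_pos":[0,0,-0.3],"yaw":0},{"delta_pos":[0,0,-0.2],"yaw":0},{"delta_pos":[0,0,0],"yaw":0},{"delta_pos":[0,0,0],"yaw":0},{"delta_pos":[0,0,0],"yaw":0},{"delta_pos":[0,0,0],"yaw":0},{"delta_pos":[0,0,0],"yaw":0}]' - |sed -n '2p;4,5p'
python3 -c "
from h import *
f=[]
for i in range(6):
    get_image('side');f.append(status.read_state()['force'])
print(np.mean(f,0),status.read_state()['eef_pos'])"
```

```text
eef_pos: [655.9, -94.6, 157.1]
force: [-0.5, -1.0, -0.0]
width: 27.4
[-0.40380857 -1.29498304  0.16364633] [655.80492742 -94.58043394 156.82012793]
```

```bash
python3 -m handwheel '[{"delta_pos":[0,0.1,0],"yaw":0},{"delta_pos":[0,0,0],"yaw":0},{"delta_pos":[0,0,0],"yaw":0},{"delta_pos":[0,0,0],"yaw":0},{"delta_pos":[0,0,0],"yaw":0},{"delta_pos":[0,0,0],"yaw":0},{"delta_pos":[0,0,0],"yaw":0},{"delta_pos":[0,0,0],"yaw":0},{"delta_pos":[0,0,0],"yaw":0},{"delta_pos":[0,0,0],"yaw":0}]' - |sed -n '2p;4,5p'
python3 -m handwheel '[{"delta_pos":[0,0,0],"yaw":0},{"delta_pos":[0,0,0],"yaw":0},{"delta_pos":[0,0,0],"yaw":0},{"delta_pos":[0,0,0],"yaw":0},{"delta_pos":[0,0,0],"yaw":0},{"delta_pos":[0,0,1],"yaw":0},{"delta_pos":[0,0,2],"yaw":0},{"delta_pos":[0,0,2],"yaw":0},{"delta_pos":[0,0,0],"yaw":0},{"delta_pos":[0,0,0],"yaw":0}]' - |sed -n '2p;4,5p'
python3 -c "
from h import *
props();tip()"
```

```text
eef_pos: [655.8, -93.4, 156.8]
force: [0.1, -0.7, 1.0]
width: 27.6
eef_pos: [656.5, -93.3, 208.2]
force: [-0.2, -0.4, -2.2]
width: 27.5
bottle ('top', 74, [553.2, -161.9, 116.5], [552.9, -161.8, 116.1]) ('side', 52, [554.4, -161.3, 118.3], [554.0, -159.4, 117.4])
candlestick ('top', 87, [447.8, -84.2, 134.6], [448.1, -83.9, 133.4]) ('side', 62, [448.2, -81.3, 134.6], [448.2, -79.9, 134.2])
teacup ('top', 138, [494.9, 35.8, 84.3], [496.1, 37.1, 84.5]) ('side', 164, [495.2, 38.7, 84.6], [495.1, 37.9, 84.4])
fan ('top', 52, [623.4, 33.3, 80.6], [622.5, 33.6, 79.9]) ('side', 44, [622.7, 35.1, 80.7], [623.0, 37.0, 80.1])
bell ('top', 47, [659.3, -94.0, 110.5], [657.9, -93.6, 110.3]) ('side', 36, [657.1, -89.9, 110.6], [657.5, -89.5, 111.1])
[655.1 -93.9 206.1] [-0.2  0.9 -0.3] 27.5 50.8
side (-30, -5) 31 [  1.7   6.2 -19.5] -29.2
side (-48, -30) 7 [  3.1   4.8 -39.1] -44.5
side (-60, -46) 1 [  4.7   1.1 -48. ] -48.0
top (-30, -5) 3 [ -3.1   1.2 -28.8] -29.2
top (-48, -30) 1 [ -2.2   3.3 -32.5] -32.5
top (-60, -46) 0
```

```bash
python3 -m handwheel '[{"delta_pos":[-0.4,2,0],"yaw":0},{"delta_pos":[-0.7,3.5,0],"yaw":0},{"delta_pos":[-0.8,4,0],"yaw":0},{"delta_pos":[-0.9,4,0],"yaw":0},{"delta_pos":[-0.9,4,0],"yaw":0},{"delta_pos":[-0.9,4,0],"yaw":0},{"delta_pos":[-0.9,4,0],"yaw":0},{"delta_pos":[-0.9,4,0],"yaw":0},{"delta_pos":[-0.9,4,0],"yaw":0},{"delta_pos":[-0.6,3,0],"yaw":0}]' - | sed -n '2p;5p'
python3 -m handwheel '[{"delta_pos":[-0.4,1.7,0],"yaw":0},{"delta_pos":[-0.2,1,0],"yaw":0},{"delta_pos":[0,0,-1],"yaw":0},{"delta_pos":[0,0,-1],"yaw":0},{"delta_pos":[0,0,-1],"yaw":0},{"delta_pos":[0,0,0],"yaw":0},{"delta_pos":[0,0,0],"yaw":0},{"delta_pos":[0,0,0],"yaw":0},{"delta_pos":[0,0,0],"yaw":0}]' -
python3 -c "
from h import *
tip();print(status.read_state()['eef_pos'])"
```

```text
eef_pos: [574.4, 275.5, 206.2]
width: 27.5
clock: 52.52
eef_pos: [571.3, 298.0, 177.2]
tool_rot: [3.141, 0.001, 3.013]
force: [0.4, -0.6, 0.2]
width: 27.2
gripper_force: 53.2
side (-30, -5) 31 [  2.3   6.5 -19.3] -29.3
side (-48, -30) 6 [  3.2   4.2 -42.7] -45.7
side (-60, -46) 0  
top (-30, -5) 0  
top (-48, -30) 0  
top (-60, -46) 0  
[571.1693791  298.38393334 177.32768041]
```

```bash
python3 -m handwheel '[{"delta_pos":[-0.15,-0.05,-1],"yaw":0},{"delta_pos":[0,0,-1],"yaw":0},{"delta_pos":[0,0,-0.7],"yaw":0},{"delta_pos":[0,0,0],"yaw":0},{"delta_pos":[0,0,0],"yaw":0},{"delta_pos":[0,0,0],"yaw":0},{"delta_pos":[0,0,0],"yaw":0}]' - | sed -n '2,4p'
python3 -m handwheel '[{"delta_pos":[0,0,-0.5],"yaw":0},{"delta_pos":[0,0,-0.5],"yaw":0},{"delta_pos":[0,0,-0.5],"yaw":0},{"delta_pos":[0,0,-0.5],"yaw":0},{"delta_pos":[0,0,0],"yaw":0},{"delta_pos":[0,0,0],"yaw":0}]' - | sed -n '2,4p'
```

```text
eef_pos: [569.5, 298.3, 150.1]
tool_rot: [3.141, 0.0, 3.014]
force: [-0.5, -0.5, -0.9]
eef_pos: [569.0, 297.7, 129.2]
tool_rot: [-3.141, -0.001, 3.014]
force: [0.1, 0.5, -0.2]
```

```bash
python3 -m handwheel '[{"delta_pos":[0.05,0,-0.5],"yaw":0},{"delta_pos":[0,0,-0.5],"yaw":0},{"delta_pos":[0,0,-0.5],"yaw":0},{"delta_pos":[0,0,-0.5],"yaw":0},{"delta_pos":[0,0,0],"yaw":0},{"delta_pos":[0,0,0],"yaw":0}]' - | sed -n '2,4p'
python3 -m handwheel '[{"delta_pos":[0,0,-1],"yaw":0},{"delta_pos":[0,0,-1],"yaw":0},{"delta_pos":[0,0,-1],"yaw":0},{"delta_pos":[0,0,-0.5],"yaw":0},{"delta_pos":[0,0,0],"yaw":0},{"delta_pos":[0,0,0],"yaw":0},{"delta_pos":[0,0,0],"yaw":0}]' - | sed -n '2,4p'
```

```text
eef_pos: [569.4, 297.7, 109.1]
tool_rot: [-3.141, -0.001, 3.014]
force: [0.7, 1.1, -1.0]
eef_pos: [569.9, 298.3, 75.0]
tool_rot: [3.141, 0.0, 3.014]
force: [-1.0, 1.2, -1.1]
```

```bash
python3 -m handwheel '[{"delta_pos":[0,0,-0.5],"yaw":0},{"delta_pos":[0,0,-0.35],"yaw":0},{"delta_pos":[0,0,0],"yaw":0},{"delta_pos":[0,0,0],"yaw":0}]' - | sed -n '2,4p'
python3 -m handwheel '[{"delta_pos":[0,0,-0.1],"yaw":0},{"delta_pos":[0,0,0],"yaw":0},{"delta_pos":[0,0,0],"yaw":0}]' - | sed -n '2,4p'
```

```text
eef_pos: [569.6, 297.8, 66.0]
tool_rot: [-3.141, -0.0, 3.014]
force: [-0.3, -0.3, -1.3]
eef_pos: [569.8, 298.0, 65.4]
tool_rot: [3.141, 0.0, 3.014]
force: [-0.1, -0.0, -1.5]
```

```bash
python3 -m handwheel '[{"delta_pos":[0,0,-0.1],"yaw":0},{"delta_pos":[0,0,0],"yaw":0},{"delta_pos":[0,0,0],"yaw":0}]' - | sed -n '2p;4p'
python3 -m handwheel '[{"delta_pos":[0,0,-0.08],"yaw":0},{"delta_pos":[0,0,0],"yaw":0},{"delta_pos":[0,0,0],"yaw":0}]' - | sed -n '2p;4p'
```

```text
eef_pos: [569.8, 298.0, 64.3]
force: [0.6, 0.4, -1.2]
eef_pos: [570.1, 298.1, 64.1]
force: [-1.3, -1.1, 4.7]
```

```bash
python3 -m handwheel '[{"delta_pos":[0,0,0],"yaw":0},{"delta_pos":[0,0,0],"yaw":0},{"delta_pos":[0,0,0],"yaw":0},{"delta_pos":[0,0,0],"yaw":0},{"delta_pos":[0,0,0.5],"yaw":0},{"delta_pos":[0,0,1.5],"yaw":0},{"delta_pos":[0,0,3],"yaw":0},{"delta_pos":[0,0,3],"yaw":0},{"delta_pos":[0,0,3],"yaw":0},{"delta_pos":[0,0,2],"yaw":0}]' 0.45 | sed -n '2p;4,5p'
python3 -m handwheel '[{"delta_pos":[-3,0.3,0],"yaw":0},{"delta_pos":[-3.5,0.4,0],"yaw":0},{"delta_pos":[-3.5,0.4,0],"yaw":0},{"delta_pos":[-3.5,0.4,0],"yaw":0},{"delta_pos":[-2.5,0.2,0],"yaw":0},{"delta_pos":[-1.2,0.1,0],"yaw":0},{"delta_pos":[0,0,0],"yaw":0},{"delta_pos":[0,0,0],"yaw":0}]' 0.4 | sed -n '2,5p'
python3 -c "
from h import *
REF.clear();REF.update(pen=(571,297,149),knob=(397,316,78));props()
im=get_image('side');c=im['color'];save(im,'s11.png',(225,275,345,365),6)"
```

```text
eef_pos: [570.5, 299.3, 198.1]
force: [0.8, 0.5, -0.5]
width: 61.8
eef_pos: [399.1, 316.2, 194.4]
tool_rot: [3.141, 0.002, 3.014]
force: [0.3, 0.1, -0.3]
width: 59.8
pen ('top', 162, [570.2, 297.1, 148.7], [570.1, 296.7, 149.1]) ('side', 183, [570.2, 298.9, 149.2], [569.9, 300.0, 149.9])
knob ('top', 71, [397.8, 315.0, 77.2], [397.1, 315.1, 77.2]) ('side', 93, [397.5, 317.5, 77.8], [397.6, 319.3, 78.2])
[399.9 315.8 193.7] [ 0.3 -0.4  0.1] 59.9 57.5
```

```bash
python3 -m handwheel '[{"delta_pos":[-0.2,0.05,-3],"yaw":0},{"delta_pos":[0,0,-3.5],"yaw":0},{"delta_pos":[0,0,-3.5],"yaw":0},{"delta_pos":[0,0,-3],"yaw":0},{"delta_pos":[0,0,-2],"yaw":0},{"delta_pos":[0,0,-1.5],"yaw":0},{"delta_pos":[0,0,0],"yaw":0},{"delta_pos":[0,0,0],"yaw":0},{"delta_pos":[0,0,0],"yaw":0}]' 0.4 | sed -n '2,5p'
python3 -m handwheel '[{"delta_pos":[0,0,0],"yaw":0},{"delta_pos":[0,0,0],"yaw":0},{"delta_pos":[0,0,0],"yaw":0},{"delta_pos":[0,0,0],"yaw":0},{"delta_pos":[0,0,0],"yaw":0}]' -1
```

```text
eef_pos: [396.7, 317.0, 29.0]
tool_rot: [3.141, 0.001, 3.013]
force: [0.6, 0.5, 0.6]
width: 59.8
clock: 58.68
eef_pos: [396.6, 317.5, 29.6]
tool_rot: [3.139, 0.002, 3.014]
force: [-0.7, 0.9, 6.1]
width: 16.6
gripper_force: 61.3
```

```bash
python3 -m handwheel '[{"delta_pos":[0.5,-0.06,0],"yaw":0},{"delta_pos":[0.8,-0.1,0],"yaw":0},{"delta_pos":[0.8,-0.09,0],"yaw":0},{"delta_pos":[0.8,-0.09,0],"yaw":0},{"delta_pos":[0.8,-0.1,0],"yaw":0},{"delta_pos":[0.8,-0.09,0],"yaw":0},{"delta_pos":[0.8,-0.09,0],"yaw":0},{"delta_pos":[0.8,-0.1,0],"yaw":0},{"delta_pos":[0.4,-0.04,0],"yaw":0},{"delta_pos":[0,0,0],"yaw":0}]' - | sed -n '2,5p'
python3 -m handwheel '[{"delta_pos":[0.3,-0.03,0],"yaw":0},{"delta_pos":[0,0,0],"yaw":0},{"delta_pos":[0,0,0],"yaw":0}]' - | sed -n '2,5p'
```

```text
eef_pos: [462.5, 309.5, 29.6]
tool_rot: [3.14, 0.002, 3.013]
force: [0.5, -0.6, 4.4]
width: 16.5
eef_pos: [464.6, 309.2, 29.6]
tool_rot: [3.14, 0.002, 3.014]
force: [0.3, 0.1, 4.6]
width: 16.7
```

```bash
python3 -m handwheel '[{"delta_pos":[0.3,-0.03,0],"yaw":0},{"delta_pos":[0,0,0],"yaw":0},{"delta_pos":[0,0,0],"yaw":0}]' - | sed -n '2p;4p'
python3 -m handwheel '[{"delta_pos":[0.3,-0.03,0],"yaw":0},{"delta_pos":[0,0,0],"yaw":0},{"delta_pos":[0,0,0],"yaw":0}]' - | sed -n '2p;4p'
```

```text
eef_pos: [466.0, 309.0, 29.5]
force: [-3.0, 0.2, 7.5]
eef_pos: [466.0, 309.0, 29.5]
force: [-8.7, 0.0, 12.0]
```

```bash
python3 -m handwheel '[{"delta_pos":[-0.25,0.03,0],"yaw":0},{"delta_pos":[0,0,0],"yaw":0}]' - | sed -n '2p;4p'
python3 -m handwheel '[{"delta_pos":[0,0,0],"yaw":0},{"delta_pos":[0,0,0],"yaw":0},{"delta_pos":[0,0,0],"yaw":0},{"delta_pos":[0,0,0],"yaw":0},{"delta_pos":[0,0,1.5],"yaw":0},{"delta_pos":[0,0,3],"yaw":0},{"delta_pos":[0,0,3.5],"yaw":0},{"delta_pos":[0,0,3.5],"yaw":0},{"delta_pos":[0,0,3.5],"yaw":0},{"delta_pos":[0,0,3],"yaw":0}]' 0.4 | sed -n '2p;4,5p'
python3 -m handwheel '[{"delta_pos":[-1,-3,1],"yaw":0},{"delta_pos":[-1,-3,1],"yaw":0},{"delta_pos":[-1,-3,1],"yaw":0},{"delta_pos":[-0.5,-3,0],"yaw":0},{"delta_pos":[-0.5,-3,0],"yaw":0},{"delta_pos":[0,0,0],"yaw":0},{"delta_pos":[0,0,0],"yaw":0},{"delta_pos":[0,0,0],"yaw":0}]' - | sed -n '2p;4,5p'
python3 -c "
from h import *
props()
REF.clear();REF.update(pen=(571,297,149),knob=(466,309,78));props()
im=get_image('top');a=im['color'][140:300,95:345];cv2.imwrite('pics/end.png',cv2.resize(a,None,fx=3,fy=3,interpolation=cv2.INTER_CUBIC)[:,:,::-1])"
```

```text
eef_pos: [466.0, 309.0, 29.5]
force: [-2.4, 0.0, 8.8]
eef_pos: [467.4, 308.4, 210.7]
force: [1.4, -0.3, -0.9]
width: 59.7
eef_pos: [427.7, 158.8, 238.7]
force: [-0.1, -0.0, 1.1]
width: 60.1
bottle ('top', 84, [553.3, -163.0, 117.1], [553.9, -162.9, 116.1]) ('side', 56, [554.2, -159.9, 117.5], [553.5, -159.3, 117.1])
candlestick ('top', 88, [447.7, -84.3, 134.0], [447.9, -83.7, 133.4]) ('side', 27, [453.6, -80.6, 134.2], [454.4, -78.9, 133.4])
teacup ('top', 135, [494.8, 35.7, 84.5], [495.8, 36.9, 84.6]) ('side', 170, [495.1, 37.8, 84.8], [494.8, 37.5, 84.4])
fan ('top', 53, [623.2, 33.5, 80.3], [622.1, 33.7, 79.8]) ('side', 46, [623.6, 36.5, 80.7], [622.7, 37.6, 80.5])
bell ('top', 45, [667.9, -92.8, 109.7], [667.6, -92.8, 110.3]) ('side', 37, [668.1, -89.3, 110.9], [667.6, -89.6, 110.3])
[427.5 159.7 238.6] [ 0.4 -0.4  0.2] 59.5 62.0
pen ('top', 163, [569.9, 296.6, 148.3], [570.1, 296.6, 148.9]) ('side', 185, [570.3, 298.6, 148.9], [570.2, 300.2, 150.0])
knob ('top', 0, None, None) ('side', 89, [467.0, 310.1, 77.7], [466.7, 310.7, 78.0])
[427.2 159.7 238.5] [-0.7  0.4  0.4] 60.3 62.1
```

View pics/end.png

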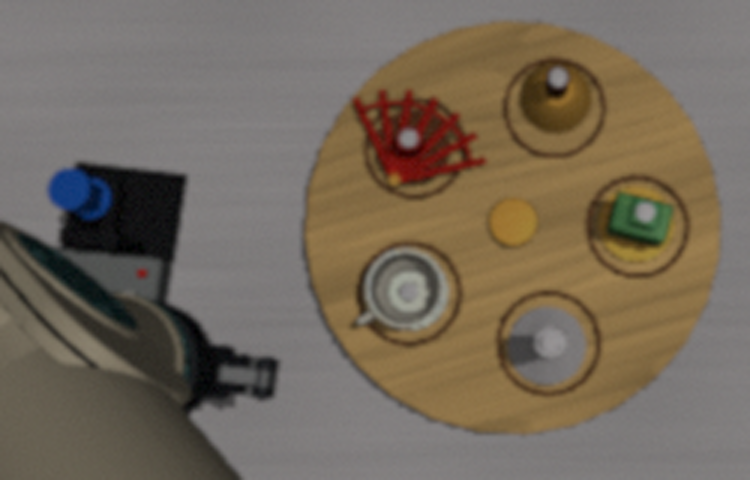

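```bash
python3 - <<'E'
from h import *
im=get_image("top");f=lambda u,v,h: ray(im,95+u/3,140+v/3,h)[:2].round(1)
C=f(512,222,42);print("boss",C)
for n,u,v in(("bell",554,108),("bottle",638,226),("cand",549,343),("cup",410,294),("fan",416,147)):
    p=f(u,v,32);d=p-C;print(n,p,np.hypot(*d).round(1),np.degrees(np.arctan2(d[1],d[0])).round(1))
P=cloud(im);
T=P[130:300,180:345];m=(abs(T[...,2]-30)<4);q=T[m][:,:2];D=q[np.hypot(*(q-C).T)<187];print("tt mid",((np.percentile(D,0.2,axis=0)+np.percentile(D,99.8,axis=0))/2).round(1))
m=(np.hypot(P[...,0]-667,P[...,1]+92)<45)&(P[...,2]>37)&(P[...,2]<66);q=P[m];print("skirt",len(q),((q.max(0)+q.min(0))/2).round(1),q.min(0).round(),q.max(0).round())
print(models.boxes_of(im,"bell")[:2],proj(im,[667.8,-92,30]),status.read_state()["clock"])
c=im["color"]
# dark ring pixels for bell
mm=(np.hypot(P[...,0]-661,P[...,1]+92)<60)&(P[...,2]<38)&(c.mean(2)<70);v,u=np.nonzero(mm);q=P[mm][:,:2]
from scipy.optimize import least_squares
if len(q)>10:
    r=least_squares(lambda p:np.hypot(q[:,0]-p[0],q[:,1]-p[1])-44,[661,-92],loss="soft_l1",f_scale=2);print("ring fit",len(q),r.x,np.abs(r.fun).mean())
E
```

```text
boss [554.9 -53.9]
bell [658.5 -91.7] 110.3 -20.0
bottle [ 552.1 -165.1] 111.2 -91.4
cand [449.7 -85.8] 109.9 -163.1
cup [493.   35.7] 108.9 124.6
fan [623.6  31.2] 109.4 51.1
tt mid [555.8 -54.9]
skirt 305 [669.7 -97.8  51.5] [ 638. -133.   37.] [701. -63.  66.]
[{'rect': [364.2, 156.5, 387.1, 177.4], 'score': 0.93}, {'rect': [396.9, 144.9, 420.2, 169.3], 'score': 0.82}] [[279.71644715 172.77463094]] 62.2833
ring fit 152 [658.84281637 -92.34052924] 4.5722949585555765
```

The picture shows everything in place except the bell, which has been knocked about 10 mm in +x to its ring's edge (ring centre about (658.5,-92), bell about (667.8,-91)). I'll lift it back by its handle.

```bash
python3 -m handwheel '[{"delta_pos":[1.5,-1.5,0],"yaw":0},{"delta_pos":[2.5,-2.7,0],"yaw":0},{"delta_pos":[2.8,-2.9,0],"yaw":0},{"delta_pos":[2.8,-2.9,0],"yaw":0},{"delta_pos":[2.8,-2.9,0],"yaw":0},{"delta_pos":[2.8,-2.9,0],"yaw":0},{"delta_pos":[2.8,-2.9,0],"yaw":0},{"delta_pos":[2.8,-2.9,0],"yaw":0},{"delta_pos":[2,-2.1,0],"yaw":0},{"delta_pos":[1.2,-1.3,0],"yaw":0}]' 0.4 | sed -n '2p'
python3 -m handwheel '[{"delta_pos":[0,0,-2],"yaw":0},{"delta_pos":[0,0,-2],"yaw":0},{"delta_pos":[0,0,-2],"yaw":0},{"delta_pos":[0,0,0],"yaw":0},{"delta_pos":[0,0,0],"yaw":0},{"delta_pos":[0,0,0],"yaw":0}]' 0.4 | sed -n '2,5p'
python3 -c "
from h import *
props()"|tail -2
```

```text
eef_pos: [669.3, -95.8, 237.2]
eef_pos: [668.1, -91.2, 179.5]
tool_rot: [3.141, 0.001, 3.014]
force: [-0.8, 0.3, 1.2]
width: 59.9
bell ('top', 45, [668.2, -92.8, 110.4], [667.6, -92.5, 110.0]) ('side', 37, [668.5, -90.3, 111.0], [667.7, -89.3, 110.7])
[668.4 -91.3 180.2] [-0.2 -0.9 -0.7] 59.9 63.7
```

```bash
python3 -m handwheel '[{"delta_pos":[0,0,-2.5],"yaw":0},{"delta_pos":[0,0,-3],"yaw":0},{"delta_pos":[0,0,-3],"yaw":0},{"delta_pos":[0,0,-2.5],"yaw":0},{"delta_pos":[0,0,-1.5],"yaw":0},{"delta_pos":[0,0,-1],"yaw":0},{"delta_pos":[0,0,0],"yaw":0},{"delta_pos":[0,0,0],"yaw":0}]' 0.4 | sed -n '2,5p'
python3 -m handwheel '[{"delta_pos":[0,0,0],"yaw":0},{"delta_pos":[0,0,0],"yaw":0},{"delta_pos":[0,0,0],"yaw":0},{"delta_pos":[0,0,0],"yaw":0},{"delta_pos":[0,0,0],"yaw":0},{"delta_pos":[0,0,0],"yaw":0}]' -1
```

```text
eef_pos: [668.2, -91.5, 44.5]
tool_rot: [3.141, 0.001, 3.014]
force: [0.8, 0.1, -0.7]
width: 59.7
clock: 64.88
eef_pos: [668.0, -92.0, 44.8]
tool_rot: [-3.141, 0.002, 3.013]
force: [-0.8, -1.1, 6.8]
width: 18.6
gripper_force: 58.4
```

```bash
python3 -m handwheel '[{"delta_pos":[0,0,0.3],"yaw":0},{"delta_pos":[0,0,0.4],"yaw":0},{"delta_pos":[0,0,0],"yaw":0},{"delta_pos":[-0.5,0,0],"yaw":0},{"delta_pos":[-0.45,0,0],"yaw":0},{"delta_pos":[0,0,0],"yaw":0},{"delta_pos":[0,0,0],"yaw":0},{"delta_pos":[0,0,-0.3],"yaw":0},{"delta_pos":[0,0,-0.25],"yaw":0},{"delta_pos":[0,0,0],"yaw":0}]' - | sed -n '2,5p'
python3 -m handwheel '[{"delta_pos":[0,0,-0.1],"yaw":0},{"delta_pos":[0,0,0],"yaw":0},{"delta_pos":[0,0,0],"yaw":0}]' - | sed -n '2,5p'
```

```text
eef_pos: [658.0, -91.7, 44.9]
tool_rot: [3.142, 0.0, 3.014]
force: [-0.3, -0.3, -0.7]
width: 18.4
eef_pos: [658.0, -91.8, 44.9]
tool_rot: [-3.141, 0.0, 3.014]
force: [-2.6, -0.8, 4.8]
width: 18.6
```

On the deck. I'll release, lift away and verify.

```bash
python3 -m handwheel '[{"delta_pos":[0,0,0],"yaw":0},{"delta_pos":[0,0,0],"yaw":0},{"delta_pos":[0,0,0],"yaw":0},{"delta_pos":[0,0,0],"yaw":0},{"delta_pos":[0,0,1],"yaw":0},{"delta_pos":[0,0,3],"yaw":0},{"delta_pos":[0,0,3.5],"yaw":0},{"delta_pos":[0,0,3.5],"yaw":0},{"delta_pos":[0,0,3.5],"yaw":0},{"delta_pos":[0,0,3.5],"yaw":0}]' 0.4 | sed -n '2p;4,5p'
python3 -m handwheel '[{"delta_pos":[-2.5,2.5,0],"yaw":0},{"delta_pos":[-2.8,2.8,0],"yaw":0},{"delta_pos":[-2.8,2.8,0],"yaw":0},{"delta_pos":[-2.8,2.8,0],"yaw":0},{"delta_pos":[-2.8,2.8,0],"yaw":0},{"delta_pos":[-2.8,2.8,0],"yaw":0},{"delta_pos":[-2.8,2.8,0],"yaw":0},{"delta_pos":[-1.5,1.5,0],"yaw":0},{"delta_pos":[0,0,0],"yaw":0},{"delta_pos":[0,0,0],"yaw":0}]' - | sed -n '2p'
python3 -c "
from h import *
props();REF.clear();REF.update(pen=(571,297,149),knob=(466,309,78));props()"
```

```text
eef_pos: [657.6, -91.5, 226.5]
force: [1.1, -0.4, -0.2]
width: 60.0
eef_pos: [449.5, 117.2, 225.0]
bottle ('top', 89, [552.9, -163.2, 117.4], [553.7, -163.0, 116.2]) ('side', 54, [554.3, -160.3, 117.1], [554.5, -159.4, 117.3])
candlestick ('top', 85, [447.7, -83.1, 134.2], [448.1, -83.8, 133.3]) ('side', 0, None, None)
teacup ('top', 135, [494.6, 35.7, 84.9], [496.3, 36.9, 84.8]) ('side', 170, [495.2, 37.8, 84.6], [495.1, 37.2, 84.4])
fan ('top', 53, [622.8, 33.4, 79.9], [622.1, 33.7, 79.9]) ('side', 47, [622.8, 36.3, 80.5], [623.1, 37.8, 80.6])
bell ('top', 46, [658.8, -91.5, 110.4], [657.9, -92.4, 110.1]) ('side', 39, [658.6, -89.2, 110.9], [658.0, -88.8, 111.2])
[450.7 115.5 224.3] [0.1 0.5 0.4] 59.7 67.7
pen ('top', 162, [570.1, 297.4, 148.9], [570.0, 296.7, 149.2]) ('side', 184, [570.1, 298.7, 148.6], [570.1, 300.0, 149.8])
knob ('top', 0, None, None) ('side', 88, [467.0, 309.8, 77.4], [466.5, 310.6, 77.9])
[450.7 115.3 224. ] [-0.1 -0.8 -0.5] 60.0 67.8
```

Everything is in place: the bell is centred in its ring, the pen is hanging and the shutter is shut. I'm handing in.

```bash
python3 -c "
from cell import ctrl
print(ctrl.finish_job())"
```

```text
the job is handed in; nothing more can be done
None
```

I handed the job in at about 68 s: self-test and all five tags held about a second or more each in call-sheet order, pen back in its fork, shutter shut at its stop, and the bell, knocked about 10 mm aside late in the run, set back in its ring; there was no reader feedback to confirm the readings, and the mug and goblet were not re-checked at the end.

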